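# Take the bore of a microscope camera tube with a spring-plunger gauge

### The job

Measure the bore of the wide camera tube: lift the bore gauge out of its stand, lower it into the tube until its flange sits flat on the rim, let go of it, and only then press its cap all the way down so that the plungers spring out against the wall. Let the cap come back up, which locks the plungers, then draw the gauge straight up out of the tube and stand it back in its stand, upright, with the plungers still locked at the width of the bore. Keep the gauge upright, never push hard (stay under about 20 N), and leave the narrow tube and the other things on the desk alone.

Things in the scene. Friction and masses are not known exactly. Their poses are not given: they have to be found in the camera images.
- gauge: Loose upright metal bore gauge, 0.28 to 0.41 kg. Origin: centre of the flat underside of its flange (64 mm across, 6 mm thick); z is its long axis, up. Above the flange a ribbed round handle, 22 mm across, 6 to 66 mm above the origin, then a push cap 18 mm across. Below the flange the head, 55 mm long, hangs in the stand or bore. Plungers point out to its +x and -x.
- gauge_nose (a point): Centre of the bottom end of the gauge's head, 55 mm below its origin. Two guide discs 38.4 mm across centre the head in a bore: the lower one 46 to 55 mm below the origin, its bottom edge bevelled by 1 mm, the upper one 0 to 12 mm below the origin.
- gauge_grip (a point): Point on the gauge's axis at mid-handle, 36 mm above the gauge's origin; the place to grip it (handle 22 mm across, round, any yaw).
- cap_top (a point): Centre of the cap's flat top, on the gauge's axis, 82 mm above the gauge's origin while the cap is up; push along the axis, downwards. The cap is the topmost part of the gauge.
- cap (a joint): Travel of the cap in m: 0 up (plungers locked), 0.0045 fully down (hard stop). For the first 3 mm a light spring, 1 to 2.5 N; then it meets the lock and takes about 9.5 N; in the last millimetre, at 9.5 to 10.5 N, the lock is off and the plungers move, which takes up to half a second. Let go, it springs back up and locks them at the width they then have.
- tip_a (a point): Outermost point of the plunger (8 mm thick, ball-ended) at the gauge's +x side, 34 mm below its origin. From tip_a to tip_b is the width set on the gauge: 34 to 36 mm at the start, locked. Unlocked, springs (under 1 N each) drive them apart, to 46 mm if nothing stops them. The cap cannot pull them in again.
- tip_b (a point): Outermost point of the plunger at the gauge's -x side.
- camera_tube: The wide one of two black tubes standing upright on round foot flanges, fixed to the desk: 70 mm high, 56 mm outside, bore 40 mm across and straight all the way down. Foot flange 84 mm across, 8 mm thick. Origin: centre of its underside; z up along the bore.
- tube_mouth (a point): Centre of the camera tube's mouth, on the bore's axis at the height of its flat rim (70 mm above the desk), no bevel.
- narrow_tube: The narrow one of the two black tubes, 50 mm high, 36 mm outside, bore 23 mm, on a foot flange 68 mm across; fixed to the desk. Origin: centre of its underside. Not to be touched.
- stand: The gauge's stand, fixed to the desk: a plywood plate 90 x 90 mm, 10 mm thick, top 70 mm above the desk, on four thin rods at its corners, with a round hole 48 mm across in its middle. The gauge hangs in the hole by its flange. Origin: centre of its underside, on the desk.
- stand_mouth (a point): Centre of the stand's hole, at the height of the plate's top (70 mm above the desk).
- eyepiece: Loose black eyepiece standing upright, 33 mm across, 46 mm high, origin at the centre of its underside. Bystander.
- marker: Loose marker pen lying on the desk, 130 mm long along its x, 13 mm thick, origin at the middle of its underside. Bystander.
- slide_box: Loose closed box for glass slides, 87 x 52 x 33 mm, origin at the centre of its underside. Bystander.
Things that resemble listed ones, but are neither listed nor needed, are in the scene too. Of the things like the gauge, leave any that is red; of the rest the larger one is meant.

How it is judged (in metres and radians):
On the way, in this order (a step that is already met when the one before it is completed fails the run):
1. the gauge is seated in the camera tube: axes within 2.5 mm, flange within 2 mm of the rim, upright within 0.05 rad, plungers still in (less than 38 mm over the tips), let go of (horizontal distance between gauge and tube_mouth below 0.0025 m and z of gauge in the frame of tube_mouth between -0.002 and 0.002 m and angle between gauge's own z axis and vertical below 0.05 rad and distance between tip_a and tip_b below 0.038 m and contact force between the fingers and gauge below 0.3 N), for 0.2 s.
2. with the gauge seated there, the cap is pressed and the plungers are out against the bore (over 38.8 mm over the tips) (horizontal distance between gauge and tube_mouth below 0.0025 m and z of gauge in the frame of tube_mouth below 0.002 m and angle between gauge's own z axis and vertical below 0.05 rad and distance between tip_a and tip_b above 0.0388 m), for 0.05 s.
3. the gauge is drawn out above the tube, cap up, its width kept between 38.8 and 41.3 mm (z of gauge in the frame of tube_mouth above 0.057 m and value of joint cap below 0.001 m and distance between tip_a and tip_b between 0.0388 and 0.0413 m), for 0.1 s.
At the end, for the whole second after the job is handed in: The gauge hangs at rest in its stand (axis within 7 mm of the hole's centre, flange within 2 mm of the plate, upright within 0.05 rad), cap up, with its plungers locked at the width of the bore (38.8 to 41.3 mm over the tips), and it has been let go (horizontal distance between gauge and stand_mouth below 0.007 m and z of gauge in the frame of stand_mouth between -0.002 and 0.002 m and angle between gauge's own z axis and vertical below 0.05 rad and value of joint cap below 0.001 m and distance between tip_a and tip_b between 0.0388 and 0.0413 m and linear speed of gauge below 0.02 m/s); the robot touches nothing.
It fails at once if the gauge is pressed on the camera tube with more than 30 N (contact force between gauge and camera_tube above 30 N).
It fails at once if the gauge is pressed on its stand with more than 40 N (contact force between gauge and stand above 40 N).
It fails at once if the gauge is tilted by more than 0.35 rad (angle between gauge's own z axis and vertical above 0.35 rad).
It fails at once if the narrow tube is touched (contact force between narrow_tube and anything else above 1 N).
It fails at once if the eyepiece, the marker or the slide box is moved by more than 15 mm (distance of any of eyepiece, marker, slide_box from where it was at the start of the episode above 0.015 m).
It also fails if it takes over 72 s, if anything falls off the work surface, if the arm or the gripper's body presses on something with over 40 N, if the wrist force passes 120 N, or if a joint passes its speed limit or range.

### The arm

A 6-joint arm with a two-finger parallel gripper is mounted at the origin on the work surface. World frame = base frame: x ahead of the robot, y to its left, z up, the work surface at z = 0. Lengths are in m, angles in degrees, forces in N, time in s.
With the tool pointing down it reaches from about 0.4 to 0.825 m from the base axis. Payload 7 kg.
Tool frame: the origin (TCP) lies between the finger pads; the fingertips stand 19 mm ahead of it and the grasp point (between the pads) is the TCP; y points along the fingers, x is the direction in which the jaws open and shut, and the axes are right-handed (so a half turn about y gives the same grasp; the last joint's range is limited). The gripper opens to 88 mm and grips with 3 to 60 N. Pads are 19 mm wide; open, the fingers measure 130 mm over their backs; the gripper's body (78 mm by 193 mm) begins 47 mm behind the grasp point.
Start: joints at [85.663, 20.546, 0.682, 0, -70.136, -16.507], TCP at [0.24, 0.631, 0.223] pointing down, gripper open.
Joint ranges: [-176.03, 176.03], [-82.01, 121.73], [-58.28, 71.71], [-173.87, 95.51], [-174.79, -0.11], [-173.66, 173.66]. Speed limits (degrees/s): [136.94, 136.94, 172.46, 180, 180, 180].

### API

Orientations are given as [roll, pitch, yaw] about the fixed x, y, z axes, in that order (R = Rz(yaw) Ry(pitch) Rx(roll)).
In Python, from plant import r gives the robot as it stands. The module is installed in compiled form; this text tells all that it offers.
- The arm moves only by the tool jog_arm, never from a script. Its argument "steps" is a list of rows, each a list of 5 numbers: the closure, from 0 (fully open) to 1 (shut), then the shift along the tool's x, y, z in m, then the turn about the tool's y in degrees. In form: [[jaw, x, y, z, turn], ...]. A call has 1 to 12 rows; each row shifts and turns the commanded pose from where the row before left it, along the tool's axes as they then stand; what a row does not reach is not made up. A row lasts 1/12 s, in which the tool goes at most 41.7 mm and 7.16 degrees, less where a joint would pass 70% of its speed; a pose out of reach is approached as far as the arm can. A call with a gripper value outside its range is refused whole. The fingers move at their own pace and stop on an object; "squeeze" is the grip in N (left out, the last holds). Time passes only in rows, so rows that do not move let the fingers close. It gives the time, the measured TCP pose, the force and the opening at its end, in the units of the state.
- r.get_state(): the state, without advancing time (a new reading comes with each control period).
- r.capture(name): name is "side" or "top" or "wrist"; returns a dict with "image" (420x560x3 uint8, red, green, blue), "vfov" (degrees; the focal length in pixels is half the picture's height over the tangent of half this angle, whatever the lens; pixels are square), "cx", "cy" (the principal point, pixels), "R" (3x3) and "t" (3): a world point X has camera coordinates R X + t; the wrist camera has in their place "tool_from_camera" (4x4, takes a point from camera to tool coordinates, whose origin is the TCP and whose axes are the tool frame's). Camera axes: x right, y down, z forward; pixel columns grow to the right and rows downward; lengths in m; the calibration is good to about 2 mm. A picture is of the moment at which its call begins: read the wrist's pose just before it. There is no depth.
- r.close_job(): hands the job in, once; it reports no verdict.
The state is a dict: "time_s": time; "joints": joint angles; "qd": joint speeds; "joint_torque": joint torques, N m; "tcp_pos": TCP position; "eef_rot": TCP orientation; "contact_force": force on the tool from outside, world axes, zero at the start; "moment": the same for the moment, N m; "gripper_width": finger opening in m.
Only numpy, scipy, OpenCV 4.12 (cv2) and the standard library are available. Lean on these libraries where they do the work, as an engineer would, in place of code of your own. Each camera call takes 0.05 s, during which the arm holds its last target.

## Working session

There is one attempt and no reset: what is moved stays moved. The work goes in short steps, Python scripts to look and compute and a tool call to move; the robot and the scene stay as the last step left them, time stands still between calls to the robot, and variables do not carry over. Pictures are saved under pics/ and viewed, and the job is handed in when it is done.

Besides the shell and the picture viewer there is one more tool, called after "Request:" as a command line: name --pt "numbers of a row" for each row, then --argument value for the rest. jog_arm: Moves the arm, as the interface text tells. Its arguments: {"type":"object","properties":{"steps":{"type":"array","items":{"type":"array","items":{"type":"number"}}},"squeeze":{"type":"number"}},"required":["steps"]}

```bash
mkdir -p pics; ls
python3 - <<'E'
from plant import r
import cv2
s=r.get_state(); print(s)
for n in ("side","top","wrist"):
    c=r.capture(n); cv2.imwrite(f"pics/{n}0.png",c["image"][:,:,::-1])
    print(n,{k:v for k,v in c.items() if k!="image"})
E
```

```text
pics
{'time_s': 0.0, 'joints': array([ 8.56644993e+01,  2.05900819e+01,  6.33167855e-01, -2.21093596e-02,
       -7.01352451e+01, -1.65058279e+01]), 'qd': array([-0.07519094, -0.09404886,  0.10655086, -0.09953813, -0.02210486,
       -0.02120438]), 'joint_torque': array([-4.90927687e-04, -5.82709408e+01,  2.93050164e+01,  6.99723691e+00,
        6.90123779e-03, -1.47625233e-04]), 'tcp_pos': array([0.24000078, 0.63035264, 0.2221271 ]), 'eef_rot': array([-8.99937413e+01, -9.42670184e-02, -1.10848863e+02]), 'contact_force': array([-0.42837711,  0.5732064 , -0.2826365 ]), 'moment': array([ 0.02464551, -0.01168411, -0.01193198]), 'gripper_width': 0.08768802800423621}
side {'vfov': 51.842489055575214, 'cx': 278.50367943329707, 'cy': 210.26571268627546, 'R': array([[-0.97527995, -0.22093083,  0.0043114 ],
       [-0.16488901,  0.71462216, -0.67979908],
       [ 0.14710755, -0.66370531, -0.73338573]]), 't': array([0.55124267, 0.19406556, 0.89549854])}
top {'vfov': 49.66391325641964, 'cx': 275.6579152209639, 'cy': 207.5679185911123, 'R': array([[ 0.08445048, -0.99640953,  0.00601374],
       [-0.97350691, -0.08379341, -0.21275093],
       [ 0.21249096,  0.0121125 , -0.97708796]]), 't': array([-0.06583702,  0.59146719,  1.05576206])}
wrist {'vfov': 69.00657107604466, 'cx': 282.67371629637654, 'cy': 210.27999090718768, 'tool_from_camera': array([[ 9.99999761e-01,  6.55300768e-04, -2.20207812e-04,
         6.92913035e-04],
       [ 3.96161005e-04, -2.82161821e-01,  9.59366744e-01,
        -1.61054141e-01],
       [ 5.66539527e-04, -9.59366602e-01, -2.82162013e-01,
         7.65987608e-02],
       [ 0.00000000e+00,  0.00000000e+00,  0.00000000e+00,
         1.00000000e+00]])}
```

View pics/side0.png

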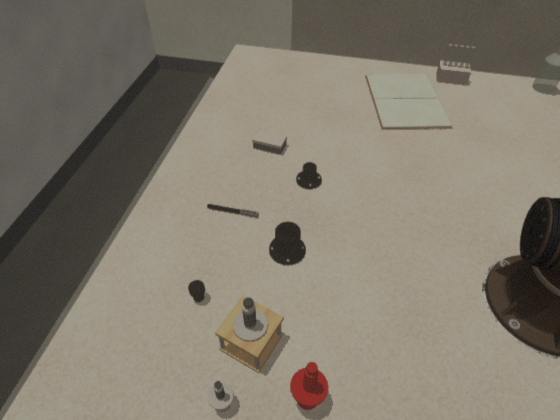

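View pics/top0.png

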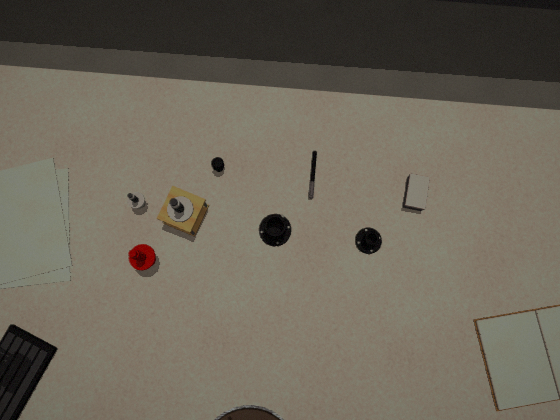

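View pics/wrist0.png

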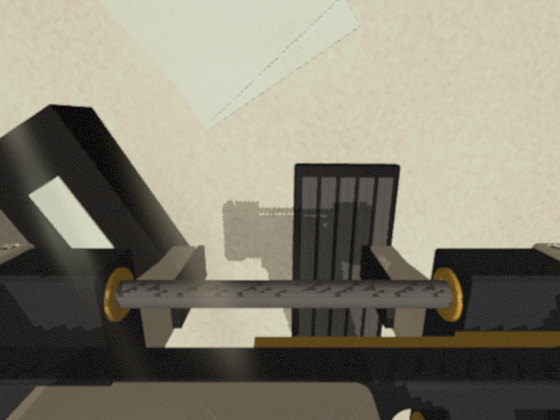

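```bash
cat > h.py <<'E'
import numpy as np, cv2
from plant import r
from scipy.spatial.transform import Rotation as Ro
def pose(s=None):
    s=s or r.get_state(); T=np.eye(4); T[:3,:3]=Ro.from_euler('xyz',s['eef_rot'],degrees=True).as_matrix(); T[:3,3]=s['tcp_pos']; return T
def cam(n):
    T=pose() if n=="wrist" else None
    c=r.capture(n)
    if n=="wrist": c['C2W']=T@c['tool_from_camera']
    else:
        W=np.eye(4); W[:3,:3]=c['R'];W[:3,3]=c['t']; c['C2W']=np.linalg.inv(W)
    c['f']=210/np.tan(np.radians(c['vfov'])/2); return c
def ray(c,u,v):
    d=c['C2W'][:3,:3]@np.array([(u-c['cx'])/c['f'],(v-c['cy'])/c['f'],1]); return c['C2W'][:3,3],d/np.linalg.norm(d)
def onz(c,u,v,z):
    o,d=ray(c,u,v); return o+d*(z-o[2])/d[2]
def proj(c,X):
    p=np.linalg.inv(c['C2W'])@np.append(X,1); return np.array([c['cx']+c['f']*p[0]/p[2],c['cy']+c['f']*p[1]/p[2]])
def tri(rs):
    A=np.zeros((3,3));b=np.zeros(3)
    for o,d in rs:
        P=np.eye(3)-np.outer(d,d);A+=P;b+=P@o
    X=np.linalg.solve(A,b); return X,[np.linalg.norm(np.cross(d,X-o)) for o,d in rs]
def save(n,im): cv2.imwrite(f"pics/{n}.png",im[:,:,::-1])
E
python3 - <<'E'
from h import *
t=cam("top");s=cam("side")
a=cv2.resize(t["image"][130:290,110:310],None,fx=4,fy=3.75,interpolation=cv2.INTER_CUBIC); a=cv2.resize(t["image"][140:280,110:310],None,fx=4,fy=4,interpolation=cv2.INTER_CUBIC)
save("topz",a)
b=cv2.resize(s["image"][210:420,150:350],None,fx=2.8,fy=2.8,interpolation=cv2.INTER_CUBIC);save("sidez",b)
E
```

```text
(no output)
```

View pics/topz.png

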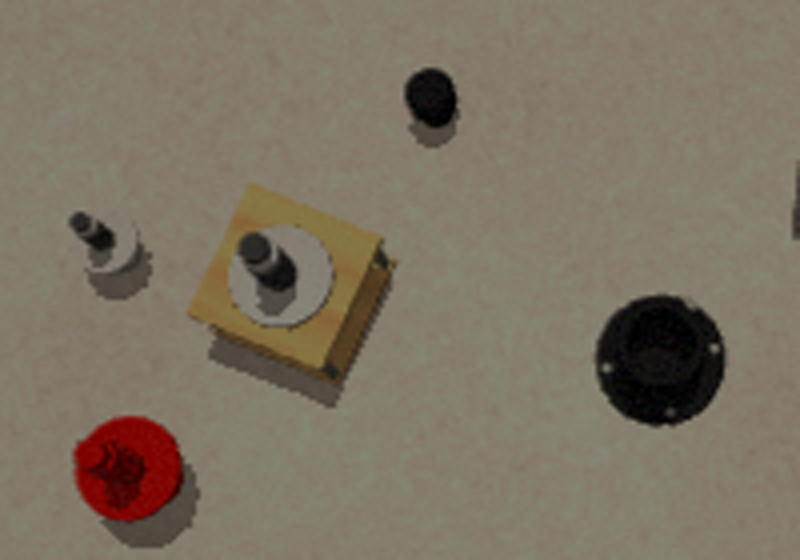

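View pics/sidez.png

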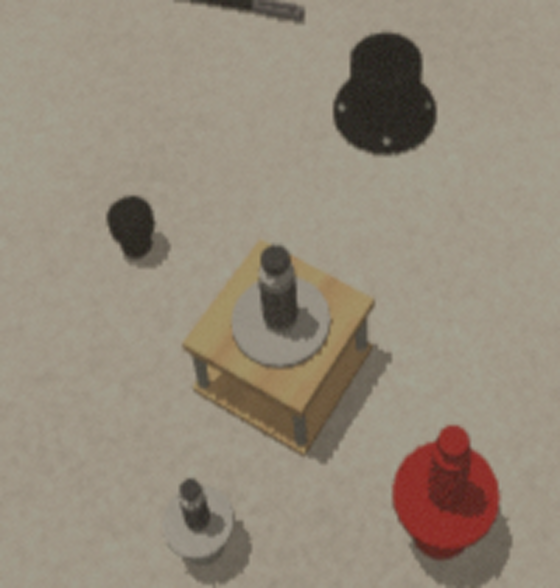

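Run:
```python
from h import *
t=cam("top");s=cam("side")
def crop2(c,off,k,u,v): return off[0]+(u+.5)/k-.5,off[1]+(v+.5)/k-.5
T=lambda u,v: crop2(t,(110,140),4,u,v)
S=lambda u,v: crop2(s,(150,210),2.8,u,v)
def show(n,pt,ps,z): 
    print(n,'top',onz(t,*pt,z).round(4),'side',onz(s,*ps,z).round(4),'tri',[np.round(x,4) for x in tri([ray(t,*pt),ray(s,*ps)])])
show('flange',T(281,275.5),S(281,319),.076)
show('captop',T(254,247),S(275,258),.152)
show('smallflange',T(108,242),S(200,525),.03)
show('smallcap',T(80,222),S(190,488),.09)
show('red flange',T(130,468),S(446,496),.06)
show('red cap',T(85,462),S(453,440),.14)
show('tubefoot',T(660,360),S(385,107),.008)
show('eyep',T(428,92),S(131,215),.046)
# black contour ellipse
for c,box,n in((t,(255,205,305,255),'t'),(s,(262,215,315,270),'s')):
    g=c['image'][box[1]:box[3],box[0]:box[2]].max(2); 
    m=(g<60).astype(np.uint8); cs=max(cv2.findContours(m,0,1)[0],key=cv2.contourArea)
    x,y,w,h=cv2.boundingRect(cs);print(n,x+box[0],y+box[1],w,h, cv2.fitEllipse(cs))
# corners of plate
for p in((248,184),(388,243),(323,369),(189,314)): print(onz(t,*T(*p),.07).round(4))
```

```text
flange top [0.57   0.2168 0.076 ] side [0.5688 0.2179 0.076 ] tri [array([0.5697, 0.2171, 0.0746]), array([0.0006, 0.0006])]
captop top [0.5701 0.2169 0.152 ] side [0.5689 0.2186 0.152 ] tri [array([0.5699, 0.2174, 0.1501]), array([0.0006, 0.0006])]
smallflange top [0.5912 0.3397 0.03  ] side [0.5889 0.3382 0.03  ] tri [array([0.5896, 0.3389, 0.0324]), array([0.0011, 0.0011])]
smallcap top [0.5896 0.3388 0.09  ] side [0.5889 0.3388 0.09  ] tri [array([0.5893, 0.3388, 0.09  ]), array([0.0004, 0.0004])]
red flange top [0.4473 0.2958 0.06  ] side [0.4458 0.2992 0.06  ] tri [array([0.4468, 0.2973, 0.0553]), array([0.0009, 0.0009])]
red cap top [0.4419 0.2977 0.14  ] side [0.4464 0.2992 0.14  ] tri [array([0.4443, 0.2984, 0.1374]), array([0.0022, 0.0022])]
tubefoot top [ 0.5491 -0.0168  0.008 ] side [ 0.549  -0.0176  0.008 ] tri [array([ 0.5489, -0.0168,  0.009 ]), array([0., 0.])]
eyep top [0.7032 0.1455 0.046 ] side [0.7007 0.1478 0.046 ] tri [array([0.703 , 0.1459, 0.0429]), array([0.0011, 0.0011])]
t 259 214 32 33 ((19.646732330322266, 24.696840286254883), (30.998403549194336, 31.60208511352539), 161.1234893798828)
s 270 222 35 43 ((25.224241256713867, 29.370603561401367), (32.68404769897461, 42.12428665161133), 0.4409945607185364)
[0.6269 0.246  0.07  ]
[0.5971 0.1553 0.07  ]
[0.5158 0.1854 0.07  ]
[0.5425 0.2708 0.07  ]
```

Request:
jog_arm --pt "0 0 0 0 -7" --pt "0 0 0 0 -7" --pt "0 0 0 0 -6.8" --pt "0 0.031 0 0.025 0" --pt "0 0.031 0 0.025 0" --pt "0 0.031 0 0.025 0" --pt "0 0.031 0 0.025 0" --pt "0 0.031 0 0.025 0" --pt "0 0.031 0 0.025 0" --pt "0 0.031 0 0.025 0" --pt "0 0.031 0 0.025 0" --pt "0 0.031 0 0.025 0" --squeeze 20

```text
time_s: 1.35
tcp_pos: [0.4658, 0.35, 0.2234]
eef_rot: [-90.0, 0.0, -90.0]
contact_force: [0.2, 2.0, -0.4]
gripper_width: 0.0875
```

Request:
jog_arm --pt "0 0.0265 0 0.0208 0" --pt "0 0.0265 0 0.0208 0" --pt "0 0.0265 0 0.0208 0" --pt "0 0.0265 0 0.0208 0" --pt "0 0.0265 0 0.0208 0" --pt "0 0 0 0 0" --pt "0 0 0 0 0"

```text
time_s: 1.93
tcp_pos: [0.5697, 0.2173, 0.2228]
eef_rot: [-90.0, -0.0, -90.2]
contact_force: [0.1, 0.4, -0.5]
gripper_width: 0.0877
```

Run:
```python
from h import *
s=r.get_state();print(s['tcp_pos'],s['eef_rot'],s['contact_force'])
w=cam("wrist");save("w1",w["image"])
for z in(.076,.152): print(proj(w,[.5698,.2173,z]))
print(proj(w,s['tcp_pos']))
```

```text
[0.56969152 0.21732498 0.22278176] [-9.00215219e+01 -1.55562988e-02 -9.02321153e+01] [ 0.14672119  0.36343892 -0.5394355 ]
[281.99016134 197.02896744]
[281.78163263 219.95053963]
[281.38958527 258.5481957 ]
```

View pics/w1.png

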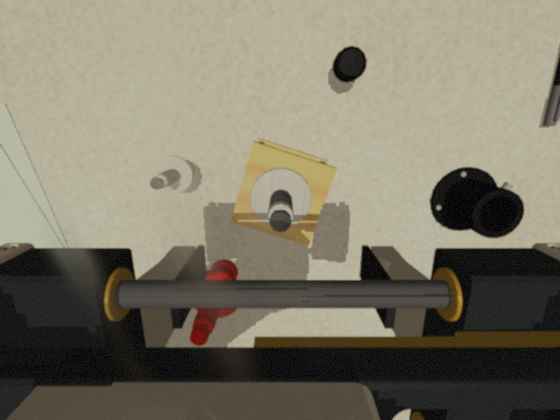

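Request:
jog_arm --pt "0 0 0.03 0 0" --pt "0 0 0.03 0 0" --pt "0 0 0.02 0 0" --pt "0 0 0.015 0 0" --pt "0 0 0.01 0 0" --pt "0 0 0.006 0 0" --pt "0 0 0 0 0"

```text
time_s: 2.57
tcp_pos: [0.5682, 0.2195, 0.1112]
eef_rot: [-90.1, -0.0, -90.0]
contact_force: [0.8, -0.4, 0.3]
gripper_width: 0.0876
```

Run:
```python
from h import *
s=r.get_state();print(s['tcp_pos'],s['eef_rot'],s['contact_force'])
w=cam("wrist");save("w2",w["image"])
for z in(.076,.152): print(proj(w,[.5698,.2173,z]))
```

```text
[0.56815543 0.21947282 0.11117569] [-9.00708395e+01 -4.50523992e-02 -8.99914150e+01] [ 0.8447475  -0.42982759  0.27353211]
[284.7425551  234.03164031]
[285.92813297 294.92358717]
```

View pics/w2.png

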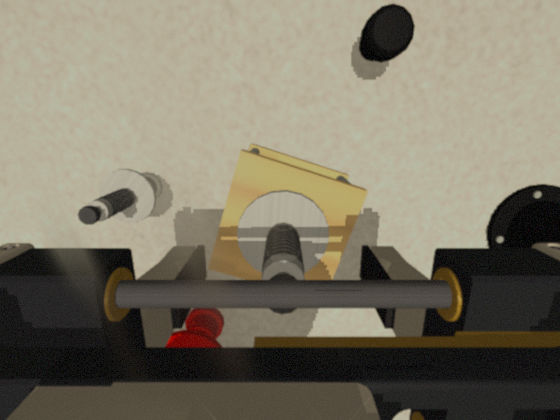

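Request:
jog_arm --pt "1 0 0 0 0" --pt "1 0 0 0 0" --pt "1 0 0 0 0" --pt "1 0 0 0 0" --pt "1 0 0 0 0" --pt "1 0 0 0 0" --squeeze 20

```text
time_s: 3.12
tcp_pos: [0.569, 0.219, 0.1123]
eef_rot: [-90.0, 0.0, -90.1]
contact_force: [0.5, 0.1, -0.5]
gripper_width: 0.053
```

Request:
jog_arm --pt "1 0 0 0 0" --pt "1 0 0 0 0" --pt "1 0 0 0 0" --pt "1 0 0 0 0" --pt "1 0 0 0 0" --pt "1 0 0 0 0"

```text
time_s: 3.62
tcp_pos: [0.5689, 0.2192, 0.112]
eef_rot: [-90.0, 0.0, -90.0]
contact_force: [0.2, 1.8, -0.5]
gripper_width: 0.0211
```

Request:
jog_arm --pt "1 0 0 0 0" --pt "1 0 -0.003 0 0" --pt "1 0 -0.006 0 0" --pt "1 0 -0.01 0 0" --pt "1 0 -0.015 0 0" --pt "1 0 -0.015 0 0" --pt "1 0 -0.015 0 0" --pt "1 0 -0.015 0 0" --pt "1 0 -0.01 0 0" --pt "1 0 -0.005 0 0" --pt "1 0 0 0 0"

```text
time_s: 4.53
tcp_pos: [0.5693, 0.2193, 0.2076]
eef_rot: [-89.9, 0.1, -90.0]
contact_force: [-0.5, -0.6, -3.0]
gripper_width: 0.0215
```

Run:
```python
from h import *
s=r.get_state();print(s['tcp_pos'],s['eef_rot'],s['contact_force'],s['gripper_width'])
w=cam("wrist");save("w3",w["image"])
s=cam("side");save("s3",cv2.resize(s["image"][210:420,150:350],None,fx=2.8,fy=2.8,interpolation=cv2.INTER_CUBIC))
```

```text
[0.56932932 0.21931482 0.20762018] [-8.98918683e+01  7.67674305e-02 -9.00409056e+01] [-0.47072394 -0.64276265 -2.99782573] 0.021527103361448644
```

View pics/w3.png

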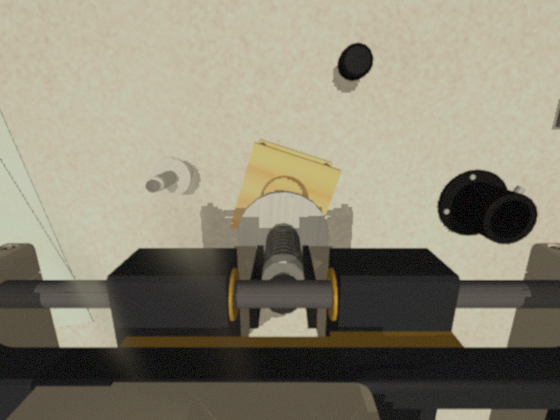

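View pics/s3.png

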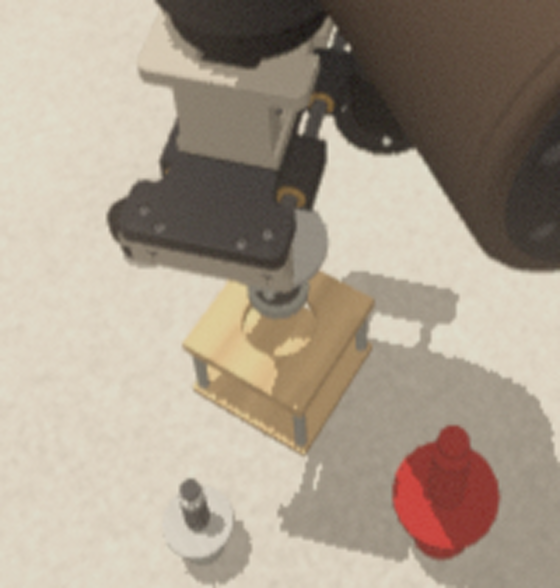

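Request:
jog_arm --pt "1 0.0115 0 -0.005 0" --pt "1 0.02 0 -0.01 0" --pt "1 0.03 0 -0.01 0" --pt "1 0.03 0 -0.015 0" --pt "1 0.03 0 -0.015 0" --pt "1 0.03 0 -0.015 0" --pt "1 0.03 0 -0.01 0" --pt "1 0.025 0 -0.01 0" --pt "1 0.02 0 -0.005 0" --pt "1 0.01 0 -0.005 0" --pt "1 0 0 0 0" --pt "1 0 0 0 0"

```text
time_s: 5.63
tcp_pos: [0.4683, -0.0178, 0.2057]
eef_rot: [-90.0, 0.0, -90.1]
contact_force: [1.1, 0.7, -3.8]
gripper_width: 0.0215
```

Run:
```python
from h import *
P=[r.get_state()['tcp_pos']]
for i in range(2):
    w=cam("wrist"); P.append(r.get_state()['tcp_pos'])
print(np.array(P).round(4), r.get_state()['eef_rot'])
save("w4",w["image"]); np.save("w4.npy",w["image"])
save("w4z",cv2.resize(cv2.convertScaleAbs(w["image"][70:270,185:385],alpha=2.5,beta=10),None,fx=3,fy=3,interpolation=cv2.INTER_CUBIC))
```

```text
[[ 0.4683 -0.0178  0.2057]
 [ 0.4687 -0.0173  0.2058]
 [ 0.4688 -0.017   0.2058]] [-9.00150495e+01  3.60677116e-04 -9.00382832e+01]
```

View pics/w4.png

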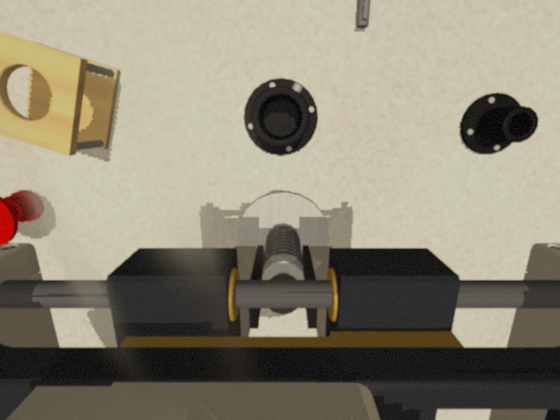

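View pics/w4z.png

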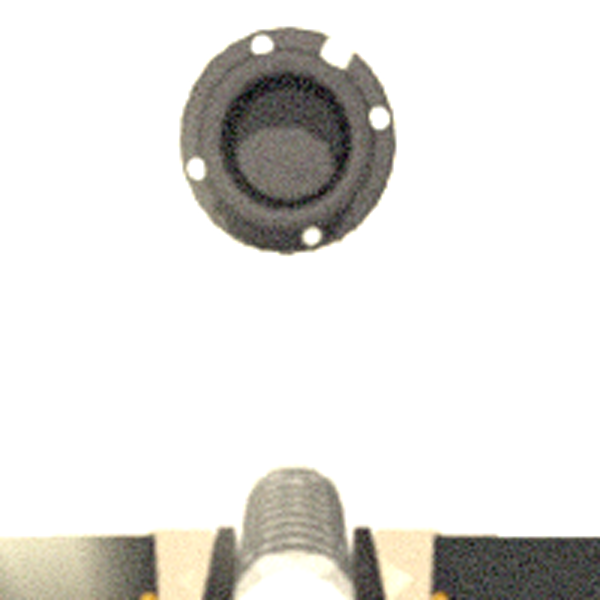

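Run:
```python
from h import *
im=np.load("w4.npy"); w=r.capture("wrist"); 
w['C2W']=w['tool_from_camera']; w['f']=210/np.tan(np.radians(w['vfov'])/2)
def ony(u,v,y):
    o,d=ray(w,u,v); return o+d*(y-o[1])/d[1]
g=cv2.GaussianBlur(im.mean(2).astype(np.float32),(0,0),1.0)
G=cv2.resize(g[70:170,235:335],None,fx=4,fy=4,interpolation=cv2.INTER_CUBIC)
for th in(18,20,22,24,26,28):
    m=(G<th).astype(np.uint8)
    for c in cv2.findContours(m,cv2.RETR_EXTERNAL,1)[0]:
        if cv2.contourArea(c)>8000:
            h=cv2.convexHull(c); e=cv2.fitEllipse(h); u=235+(e[0][0]+.5)/4-.5; v=70+(e[0][1]+.5)/4-.5
            print('bore',th,u,v,np.array(e[1])/4, ony(u,v,.206-.07).round(4))
for th in (60,80):
    m=(G<th).astype(np.uint8); c=max(cv2.findContours(m,0,1)[0],key=cv2.contourArea); e=cv2.fitEllipse(cv2.convexHull(c)); u=235+(e[0][0]+.5)/4-.5; v=70+(e[0][1]+.5)/4-.5
    print('foot',u,v,np.array(e[1])/4,ony(u,v,.206-.008).round(4))
print(g[117,245:320].astype(int)); print(g[75:160,280].astype(int))
save("w4f",cv2.resize(cv2.convertScaleAbs(im[180:330,200:370],alpha=1.2),None,fx=4,fy=4,interpolation=cv2.INTER_CUBIC))
```

```text
bore 22 280.0005416870117 116.18017959594727 [42.64213562 44.67873383] [-0.0018  0.136   0.0802]
bore 24 279.9403381347656 116.20869445800781 [43.078125   45.13454819] [-0.0019  0.136   0.0801]
bore 26 279.87875747680664 116.19961547851562 [43.54289246 45.66569901] [-0.0019  0.136   0.0801]
bore 28 279.8865547180176 116.18688201904297 [43.94049835 46.17155838] [-0.0019  0.136   0.0801]
foot 280.6070137023926 116.5112419128418 [69.92694092 74.07059479] [-0.0017  0.198   0.0806]
foot 280.4836959838867 116.47303009033203 [71.34965515 75.13059235] [-0.0018  0.198   0.0806]
[ 73  55  50  50  48  45  42  42  43  44  42  39  35  27  20  15  14  16
  20  26  32  36  39  42  43  43  42  42  43  44  44  43  43  42  42  42
  42  41  41  42  43  43  42  41  40  39  37  34  30  26  24  23  21  16
  12  14  21  30  37  39  38  36  34  31  30  34  39  41  41  40  44  67
 112 157 182]
[190 182 158 116  74  51  45  45  45  44  41  39  41  42  41  39  37  35
  29  21  16  14  13  14  18  22  24  24  25  25  25  24  24  25  26  27
  29  33  38  41  42  42  42  43  44  43  42  41  42  42  41  41  41  41
  42  42  42  41  40  38  33  26  20  20  27  36  40  41  40  37  33  28
  25  23  23  23  24  27  38  65 107 151 180 192 194]
```

View pics/w4f.png

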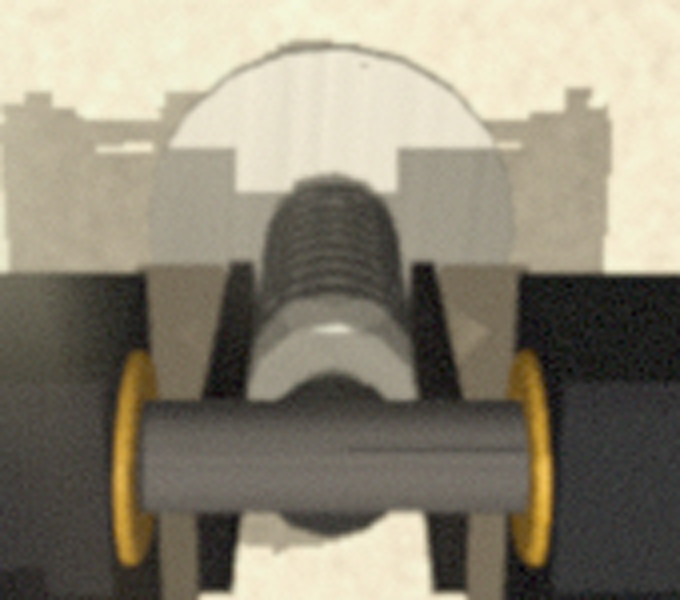

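Run:
```python
from h import *
w=r.capture("wrist"); w['C2W']=w['tool_from_camera']; w['f']=210/np.tan(np.radians(w['vfov'])/2)
def ony(u,v,y):
    o,d=ray(w,u,v); return (o+d*(y-o[1])/d[1]).round(4)
for y in(.034,.036,.038): print('flange far edge -.032',ony(283,191.0,y)-[0,0,.032],'L,R',ony(237.2,233,y),ony(328.2,233,y))
print('cap far',ony(283.3,272.8,-.040),'near',ony(283.3,313.6,-.040))
```

```text
flange far edge -.032 [9.0e-04 3.4e-02 1.0e-04] L,R [-0.0302  0.034   0.0029] [0.0317 0.034  0.0029]
flange far edge -.032 [ 0.0009  0.036  -0.0003] L,R [-0.0305  0.036   0.0021] [0.032  0.036  0.0022]
flange far edge -.032 [ 0.0009  0.038  -0.0008] L,R [-0.0308  0.038   0.0014] [0.0323 0.038  0.0014]
cap far [ 0.001  -0.04    0.0121] near [ 0.001  -0.04   -0.0086]
```

Request:
jog_arm --pt "1 -0.0006 0 0.008 0" --pt "1 -0.0005 0 0.016 0" --pt "1 -0.0005 0 0.02 0" --pt "1 -0.0005 0 0.02 0" --pt "1 -0.0005 0 0.012 0" --pt "1 0 0 0.004 0" --pt "1 0 0.012 0 0" --pt "1 0 0.012 0 0" --pt "1 0 0.009 0 0" --pt "1 0 0 0 0" --pt "1 0 0 0 0" --pt "1 0 0 0 0"

```text
time_s: 6.83
tcp_pos: [0.549, -0.0147, 0.1737]
eef_rot: [-90.0, -0.0, -90.0]
contact_force: [0.8, 0.2, -3.1]
gripper_width: 0.0215
```

Run:
```python
from h import *
s=r.get_state();print(s['tcp_pos'],s['eef_rot'],s['contact_force'])
w=cam("wrist");np.save("w5.npy",w["image"]);save("w5z",cv2.resize(cv2.convertScaleAbs(w["image"][170:320,200:370],alpha=1.8,beta=10),None,fx=4,fy=4,interpolation=cv2.INTER_CUBIC))
c=cam("side"); save("s5z",cv2.resize(cv2.convertScaleAbs(c["image"][180:290,230:350],alpha=2.5),None,fx=5,fy=5,interpolation=cv2.INTER_CUBIC))
print(proj(c,[.549,-.0168,.07]))
```

```text
[ 0.54901882 -0.01474271  0.17371991] [-8.99541479e+01 -4.74940757e-03 -9.00218264e+01] [ 0.80513079  0.23327502 -3.14970927]
[287.65555835 230.55197489]
```

View pics/w5z.png

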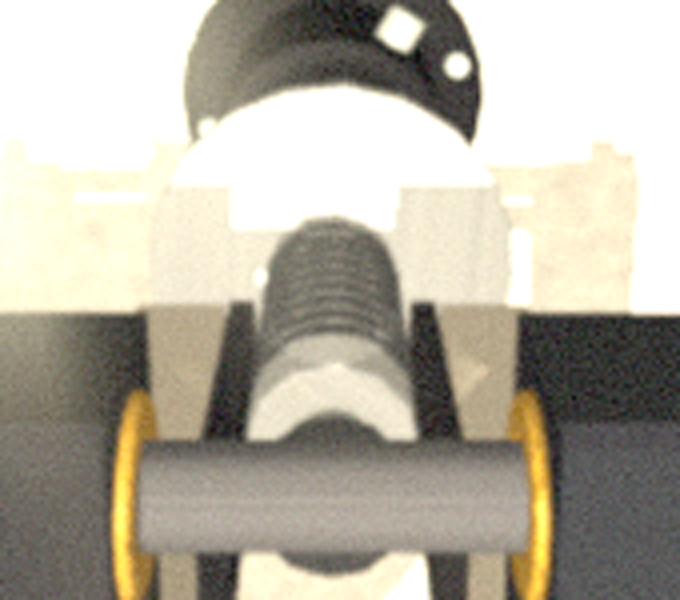

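View pics/s5z.png

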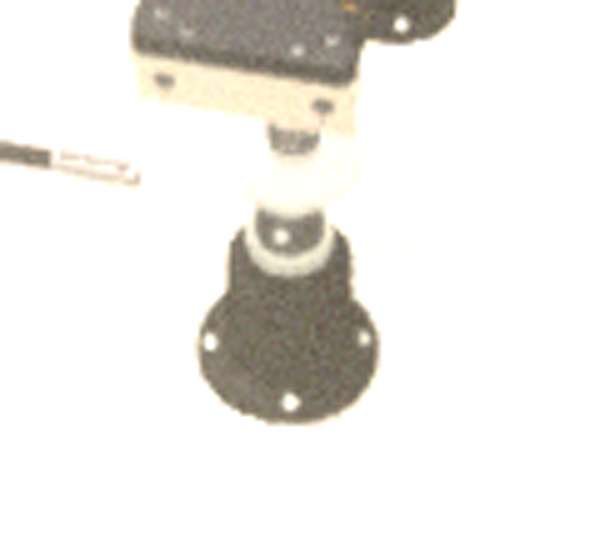

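Run:
```python
from h import *
c=cam("side"); g=c['image'].astype(float).mean(2)
def edges(row,lo,hi,th):
    x=g[row-0:row+1,lo:hi].mean(0); k=x>th; i=np.where(np.diff(k.astype(int)))[0]
    return [round(lo+j+(th-x[j])/(x[j+1]-x[j]),2) for j in i]
for row in range(224,238): print('rows',row,edges(row,270,308,55), edges(row,270,308,90))
for row in (245,248,250): print(row,edges(row,262,315,70))
w=cam("wrist"); im=w['image'].astype(float).mean(2); w['C2W']=w['tool_from_camera']
def ony(u,v,y):
    o,d=ray(w,u,v); return (o+d*(y-o[1])/d[1]).round(4)
for row in (185,188,190,192,195): 
    x=im[row,235:330]; k=np.where(x<70)[0]; L,R=235+k[0]-.5,235+k[-1]+.5; a,b=ony(L,row,.165),ony(R,row,.165); print(row,L,R,a,b,(a[0]+b[0])/2)
```

```text
rows 224 [np.float64(281.7), np.float64(284.36), np.float64(290.25), np.float64(293.3)] [np.float64(280.21), np.float64(294.77)]
rows 225 [np.float64(281.83), np.float64(283.71), np.float64(287.29), np.float64(293.11)] [np.float64(277.95), np.float64(278.29), np.float64(280.08), np.float64(294.82), np.float64(295.63), np.float64(296.56)]
rows 226 [np.float64(281.95), np.float64(283.26), np.float64(287.85), np.float64(293.28)] [np.float64(276.85), np.float64(279.11), np.float64(280.11), np.float64(294.91), np.float64(295.43), np.float64(297.67)]
rows 227 [np.float64(276.98), np.float64(277.33), np.float64(288.83), np.float64(292.95), np.float64(296.8), np.float64(298.01)] [np.float64(276.25), np.float64(279.31), np.float64(280.23), np.float64(284.83), np.float64(286.66), np.float64(294.82), np.float64(295.21), np.float64(299.07)]
rows 228 [np.float64(276.39), np.float64(278.11), np.float64(282.55), np.float64(283.55), np.float64(288.17), np.float64(290.92), np.float64(292.0), np.float64(292.0), np.float64(296.55), np.float64(298.39)] [np.float64(275.46), np.float64(279.62), np.float64
[... 1386 characters left out ...]
01)]
rows 237 [np.float64(275.69), np.float64(299.33)] [np.float64(274.83), np.float64(300.4)]
245 [np.float64(270.03), np.float64(304.24)]
248 [np.float64(273.19), np.float64(301.54), np.float64(303.3), np.float64(305.05)]
250 [np.float64(269.39), np.float64(305.1)]
185 258.5 318.5 [-0.0256  0.165   0.0091] [0.0396 0.165  0.0091] 0.007000000000000001
188 257.5 319.5 [-0.0267  0.165   0.0058] [0.0408 0.165  0.0058] 0.007050000000000001
190 256.5 319.5 [-0.0279  0.165   0.0035] [0.0409 0.165  0.0036] 0.006499999999999999
192 255.5 319.5 [-0.029   0.165   0.0013] [0.0409 0.165  0.0013] 0.005949999999999999
195 255.5 319.5 [-0.0291  0.165  -0.0021] [ 0.0411  0.165  -0.002 ] 0.005999999999999998
```

Request:
jog_arm --pt "1 0 0.003 0 0" --pt "1 0 0.002 0 0" --pt "1 0 0.002 0 0" --pt "1 0 0.001 0 0" --pt "1 0 0.001 0 0" --pt "1 0 0 0 0"

```text
time_s: 7.53
tcp_pos: [0.5486, -0.0149, 0.1638]
eef_rot: [-90.0, -0.0, -90.0]
contact_force: [0.2, -1.1, -2.8]
gripper_width: 0.0214
```

Request:
jog_arm --pt "1 0 0.002 0 0" --pt "1 0 0.002 0 0" --pt "1 0 0.002 0 0" --pt "1 0 0 0 0"

```text
time_s: 7.87
tcp_pos: [0.5484, -0.0149, 0.1575]
eef_rot: [-90.0, -0.0, -90.1]
contact_force: [0.0, -0.2, -3.8]
gripper_width: 0.0218
```

Request:
jog_arm --pt "1 0 0.004 0 0" --pt "1 0 0.005 0 0" --pt "1 0 0.005 0 0" --pt "1 0 0.005 0 0" --pt "1 0 0.005 0 0" --pt "1 0 0.004 0 0" --pt "1 0 0.002 0 0" --pt "1 0 0 0 0"

```text
time_s: 8.53
tcp_pos: [0.5484, -0.0149, 0.1274]
eef_rot: [-90.1, -0.0, -90.1]
contact_force: [-0.5, -0.0, -3.5]
gripper_width: 0.0216
```

Run:
```python
from h import *
for i in range(4):
    s=r.get_state();print(s['tcp_pos'].round(4),s['contact_force'].round(2),s['moment'].round(3)); w=cam("wrist")
c=cam("side"); save("s6z",cv2.resize(cv2.convertScaleAbs(c["image"][180:290,230:350],alpha=1.5),None,fx=5,fy=5,interpolation=cv2.INTER_CUBIC))
save("w6z",cv2.resize(cv2.convertScaleAbs(w["image"][170:320,200:370],alpha=1.8,beta=10),None,fx=4,fy=4,interpolation=cv2.INTER_CUBIC))
```

```text
[ 0.5484 -0.0149  0.1274] [-0.55 -0.04 -3.47] [ 0.022 -0.02   0.071]
[ 0.5486 -0.0149  0.1278] [-0.12  0.33 -2.97] [-0.061 -0.055 -0.028]
[ 0.5488 -0.0148  0.1281] [-0.21 -0.51 -3.46] [ 0.017 -0.02   0.015]
[ 0.5489 -0.0148  0.1283] [ 0.25 -0.09 -3.69] [-0.011 -0.02  -0.013]
```

View pics/s6z.png

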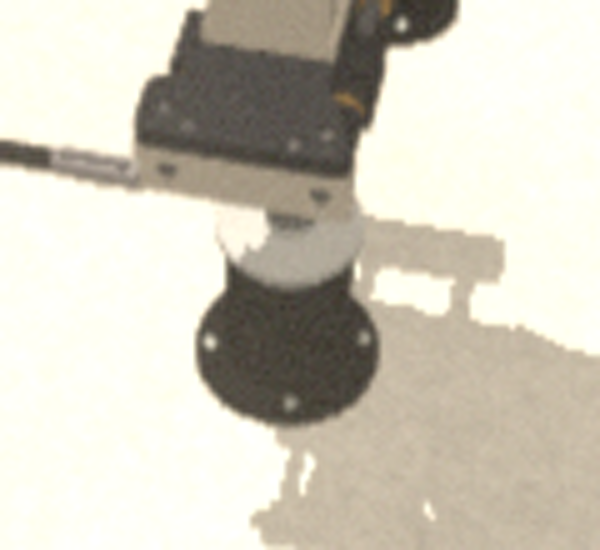

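View pics/w6z.png

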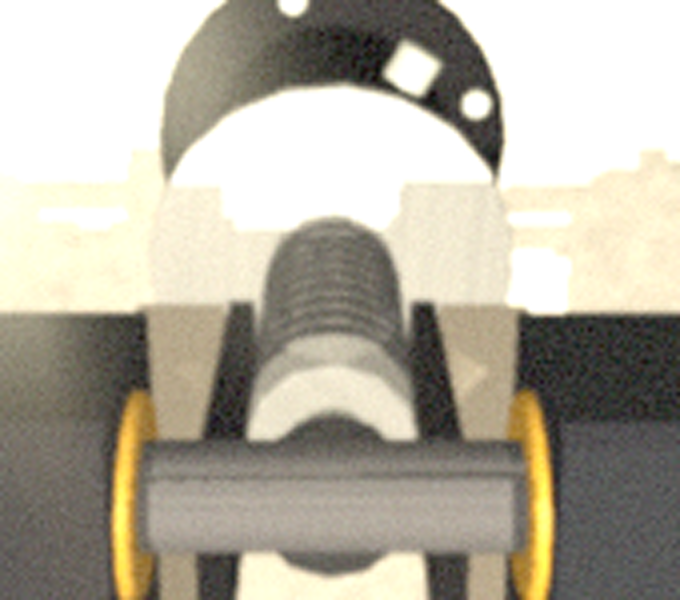

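Request:
jog_arm --pt "1 0 0.002 0 0" --pt "1 0 0.002 0 0" --pt "1 0 0.002 0 0" --pt "1 0 0.001 0 0" --pt "1 0 0.001 0 0" --pt "1 0 0 0 0" --pt "1 0 0 0 0"

```text
time_s: 9.37
tcp_pos: [0.5487, -0.0148, 0.12]
eef_rot: [-90.0, -0.0, -90.0]
contact_force: [-0.5, 0.7, -3.6]
gripper_width: 0.0215
```

Request:
jog_arm --pt "1 0 0.002 0 0" --pt "1 0 0.001 0 0" --pt "1 0 0.001 0 0" --pt "1 0 0.001 0 0" --pt "1 0 0 0 0" --pt "1 0 0 0 0"

```text
time_s: 9.87
tcp_pos: [0.5486, -0.0149, 0.115]
eef_rot: [-90.0, -0.0, -90.0]
contact_force: [0.2, -0.1, -3.3]
gripper_width: 0.0216
```

Request:
jog_arm --pt "1 0 0.001 0 0" --pt "1 0 0.001 0 0" --pt "1 0 0 0 0" --pt "1 0 0 0 0"

```text
time_s: 10.2
tcp_pos: [0.5487, -0.0149, 0.113]
eef_rot: [-90.0, -0.0, -90.0]
contact_force: [0.6, -1.3, -2.6]
gripper_width: 0.0213
```

Request:
jog_arm --pt "1 0 0.0007 0 0" --pt "1 0 0 0 0" --pt "1 0 0 0 0"

```text
time_s: 10.45
tcp_pos: [0.5487, -0.0149, 0.1123]
eef_rot: [-90.0, -0.0, -90.0]
contact_force: [0.7, 0.3, -2.6]
gripper_width: 0.0216
```

Request:
jog_arm --pt "1 0 0.0007 0 0" --pt "1 0 0 0 0" --pt "1 0 0 0 0"

```text
time_s: 10.7
tcp_pos: [0.5489, -0.0148, 0.112]
eef_rot: [-90.0, 0.0, -90.0]
contact_force: [-0.9, 0.5, 0.5]
gripper_width: 0.0216
```

Request:
jog_arm --pt "1 0 0.0005 0 0" --pt "1 0 0 0 0" --pt "1 0 0 0 0"

```text
time_s: 10.95
tcp_pos: [0.5489, -0.0148, 0.1119]
eef_rot: [-90.0, -0.0, -90.0]
contact_force: [-2.5, 1.8, 4.8]
gripper_width: 0.0214
```

Request:
jog_arm --pt "0 0 0 0 0" --pt "0 0 0 0 0" --pt "0 0 0 0 0" --pt "0 0 0 0 0" --pt "0 0 0 0 0" --pt "0 0 0 0 0"

```text
time_s: 11.45
tcp_pos: [0.5487, -0.0149, 0.1111]
eef_rot: [-90.0, -0.0, -90.0]
contact_force: [0.1, 0.1, 0.1]
gripper_width: 0.0558
```

Run:
```python
from h import *
s=r.get_state();print(s['tcp_pos'],s['gripper_width'],s['contact_force'])
w=cam("wrist");c=cam("side")
a=cv2.resize(cv2.convertScaleAbs(c["image"][180:290,240:350],alpha=1.5),(550,550),interpolation=cv2.INTER_CUBIC)
save("s7",a);save("w7",w["image"])
```

```text
[ 0.54870002 -0.0148666   0.11106996] 0.055840409537797314 [0.05689874 0.11556361 0.13849668]
```

View pics/s7.png

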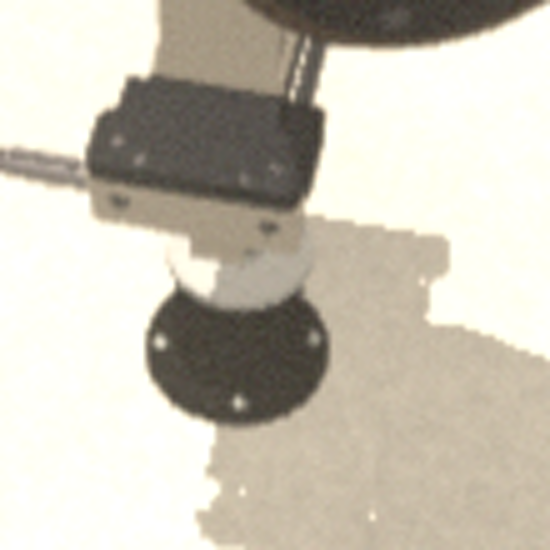

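View pics/w7.png

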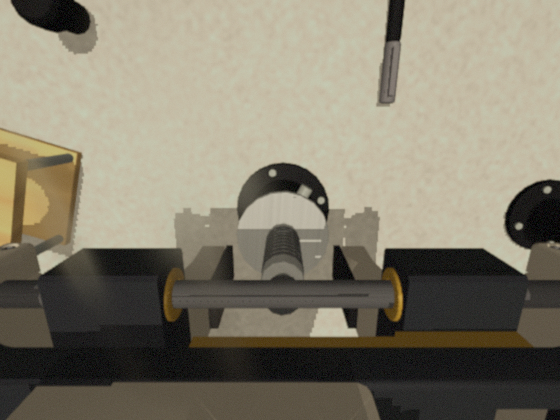

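Request:
jog_arm --pt "0 0 -0.005 0 0" --pt "0 0 -0.015 0 0" --pt "0 0 -0.02 0 0" --pt "0 0 -0.02 0 0" --pt "0 0 -0.014 0 0" --pt "1 0 0 0 0" --pt "1 0 0 0 0" --pt "1 0 0 0 0" --pt "1 0 0 0 0" --pt "1 0 0 0 0" --pt "1 0 0 0 0" --pt "1 0 0 0 0"

```text
time_s: 12.55
tcp_pos: [0.5485, -0.0149, 0.1847]
eef_rot: [-90.0, -0.0, -90.0]
contact_force: [-0.2, -0.6, -0.3]
gripper_width: 0.0469
```

Request:
jog_arm --pt "1 0 0 0 0" --pt "1 0 0 0 0" --pt "1 0 0 0 0" --pt "1 0 0 0 0"

```text
time_s: 12.88
tcp_pos: [0.5487, -0.0148, 0.1852]
eef_rot: [-90.0, -0.0, -90.0]
contact_force: [-0.4, 0.9, -1.0]
gripper_width: 0.0197
```

Run:
```python
from h import *
s=r.get_state();print(s['tcp_pos'],s['gripper_width'],s['contact_force'])
w=cam("wrist");c=cam("side")
a=cv2.resize(cv2.convertScaleAbs(c["image"][170:280,240:350],alpha=1.5),(550,550),interpolation=cv2.INTER_CUBIC)
save("s8",a);save("w8",w["image"])
```

```text
[ 0.54869081 -0.01484702  0.18515011] 0.019705765654317458 [-0.36265045  0.87449551 -1.02932214]
```

View pics/s8.png

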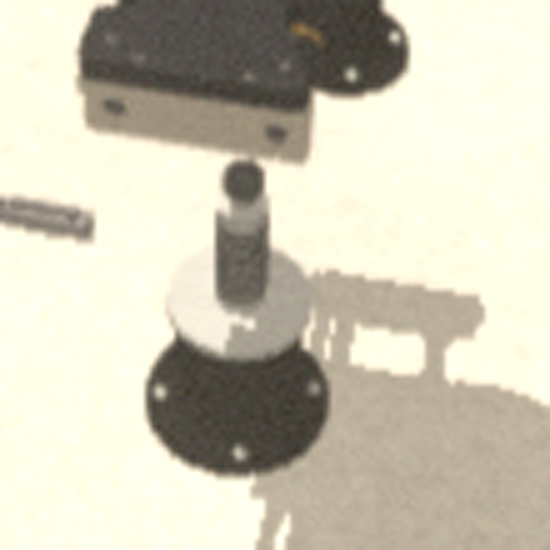

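View pics/w8.png

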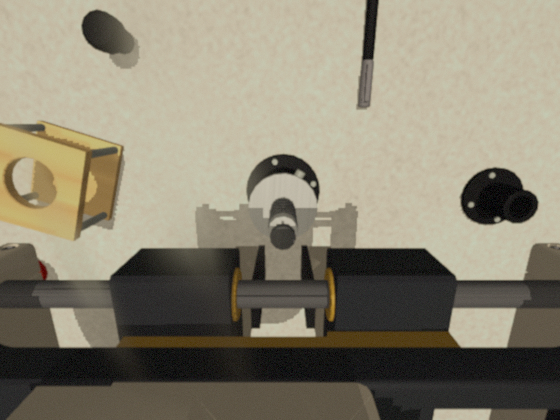

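Request:
jog_arm --pt "1 0 0 0 0" --pt "1 0 0 0 0" --pt "1 0 0 0 0" --pt "1 0 0 0 0" --pt "1 0 0 0 0" --pt "1 0 0.004 0 0" --pt "1 0 0.004 0 0" --pt "1 0 0.002 0 0" --pt "1 0 0.002 0 0" --pt "1 0 0 0 0" --pt "1 0 0 0 0"

```text
time_s: 13.9
tcp_pos: [0.5486, -0.0149, 0.173]
eef_rot: [-90.0, -0.0, -90.0]
contact_force: [-0.6, 0.8, -0.3]
gripper_width: 0.0005
```

Request:
jog_arm --pt "1 0 0.001 0 0" --pt "1 0 0.001 0 0" --pt "1 0 0.001 0 0" --pt "1 0 0 0 0" --pt "1 0 0 0 0"

```text
time_s: 14.32
tcp_pos: [0.5487, -0.0148, 0.1701]
eef_rot: [-90.0, -0.0, -90.0]
contact_force: [0.4, -0.0, 0.0]
gripper_width: 0.0004
```

Request:
jog_arm --pt "1 0 0.001 0 0" --pt "1 0 0.001 0 0" --pt "1 0 0 0 0" --pt "1 0 0 0 0"

```text
time_s: 14.65
tcp_pos: [0.5486, -0.0149, 0.1681]
eef_rot: [-90.0, -0.0, -90.0]
contact_force: [-0.3, 0.1, 0.9]
gripper_width: 0.0002
```

Request:
jog_arm --pt "1 0 0.0005 0 0" --pt "1 0 0.0005 0 0" --pt "1 0 0 0 0" --pt "1 0 0 0 0"

```text
time_s: 14.98
tcp_pos: [0.5487, -0.0149, 0.1671]
eef_rot: [-90.0, -0.0, -90.0]
contact_force: [-0.9, 0.4, 0.8]
gripper_width: 0.0004
```

Request:
jog_arm --pt "1 0 0.0005 0 0" --pt "1 0 0.0005 0 0" --pt "1 0 0 0 0" --pt "1 0 0 0 0"

```text
time_s: 15.32
tcp_pos: [0.5487, -0.0149, 0.1661]
eef_rot: [-90.0, -0.0, -90.0]
contact_force: [0.6, -0.6, 0.2]
gripper_width: 0.0004
```

Request:
jog_arm --pt "1 0 0.0005 0 0" --pt "1 0 0.0005 0 0" --pt "1 0 0 0 0" --pt "1 0 0 0 0"

```text
time_s: 15.65
tcp_pos: [0.5487, -0.0149, 0.1651]
eef_rot: [-90.0, -0.0, -90.0]
contact_force: [-1.0, -0.7, 0.5]
gripper_width: 0.0005
```

Run:
```python
from h import *
s=r.get_state();print(s['tcp_pos'],s['gripper_width'],s['contact_force'])
c=cam("side")
save("s9",cv2.resize(cv2.convertScaleAbs(c["image"][170:280,240:350],alpha=1.5),(550,550),interpolation=cv2.INTER_CUBIC))
for i in range(3):
    w=cam("wrist"); print(r.get_state()['contact_force'].round(2))
save("w9",cv2.resize(cv2.convertScaleAbs(w["image"][170:320,200:370],alpha=1.8,beta=10),None,fx=4,fy=4,interpolation=cv2.INTER_CUBIC))
```

```text
[ 0.54868246 -0.01485151  0.1651212 ] 0.0005200771465363899 [-0.99005788 -0.73114246  0.50538349]
[ 0.34 -0.76 -0.95]
[0.13 0.41 0.69]
[ 0.67  1.05 -0.56]
```

View pics/s9.png

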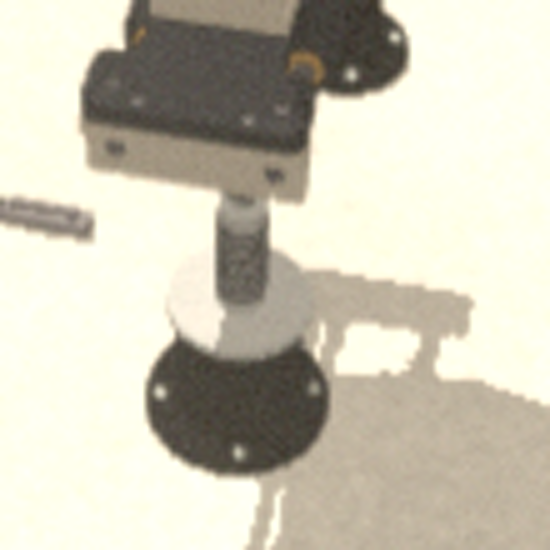

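View pics/w9.png

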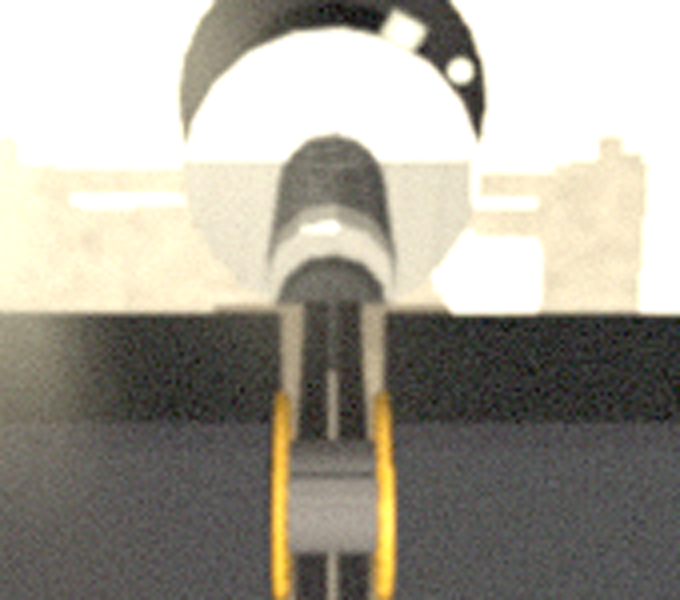

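Request:
jog_arm --pt "1 0 0.0005 0 0" --pt "1 0 0.0005 0 0" --pt "1 0 0 0 0" --pt "1 0 0 0 0"

```text
time_s: 16.18
tcp_pos: [0.5487, -0.0148, 0.1641]
eef_rot: [-90.0, -0.0, -90.0]
contact_force: [0.5, 0.5, -0.2]
gripper_width: 0.0008
```

Request:
jog_arm --pt "1 0 0.0005 0 0" --pt "1 0 0.0005 0 0" --pt "1 0 0 0 0" --pt "1 0 0 0 0"

```text
time_s: 16.52
tcp_pos: [0.5487, -0.0149, 0.1631]
eef_rot: [-90.0, -0.0, -90.0]
contact_force: [-0.6, -0.9, -0.2]
gripper_width: 0.0003
```

Run:
```python
from h import *
f=[]
for i in range(4):
    w=cam("wrist"); f.append(r.get_state()['contact_force'])
print(np.mean(f,0).round(2), r.get_state()['tcp_pos'])
save("w10",cv2.resize(cv2.convertScaleAbs(w["image"][170:320,200:370],alpha=1.8,beta=10),None,fx=4,fy=4,interpolation=cv2.INTER_CUBIC))
```

```text
[-0.46 -0.18  0.31] [ 0.54871358 -0.01483217  0.16317181]
```

View pics/w10.png

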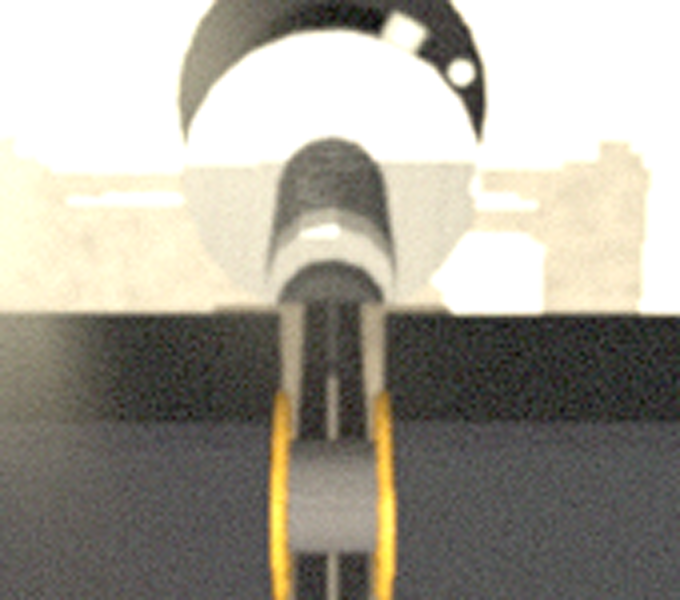

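Run:
```python
from h import *
w=r.capture("wrist"); w['C2W']=w['tool_from_camera']; w['f']=210/np.tan(np.radians(w['vfov'])/2)
for y in (0,.01,.015,.019,.022):
  for z in (-.0095,0,.0095): 
    p=proj(w,[0,y,z]); print(y,z,((p-[200,170])*4).round(0))
for dy in (0.0,.01,.02): print('captop far edge',dy,((proj(w,[0,dy,.009])-[200,170])*4).round(0), (proj(w,[.009,dy,0])-proj(w,[-.009,dy,0]))*4)
```

```text
0 -0.0095 [326. 414.]
0 0 [326. 354.]
0 0.0095 [326. 293.]
0.01 -0.0095 [326. 382.]
0.01 0 [326. 326.]
0.01 0.0095 [326. 267.]
0.015 -0.0095 [326. 368.]
0.015 0 [326. 312.]
0.015 0.0095 [326. 255.]
0.019 -0.0095 [326. 357.]
0.019 0 [326. 302.]
0.019 0.0095 [326. 246.]
0.022 -0.0095 [326. 349.]
0.022 0 [326. 295.]
0.022 0.0095 [326. 240.]
captop far edge 0.0 [326. 296.] [1.24950304e+02 8.18541513e-02]
captop far edge 0.01 [326. 270.] [1.18492775e+02 7.72302524e-02]
captop far edge 0.02 [326. 247.] [1.12669906e+02 7.30975847e-02]
```

Run:
```python
from h import *
c=cam("side"); t=cam("top")
save("s11",cv2.resize(cv2.convertScaleAbs(c["image"][150:250,230:330],alpha=1.3),(600,600),interpolation=cv2.INTER_LANCZOS4))
save("t11",cv2.resize(cv2.convertScaleAbs(t["image"][180:280,220:340],alpha=2),(720,600),interpolation=cv2.INTER_LANCZOS4))
P=r.get_state()['tcp_pos']
for n,off in (('tip',[0,0,-.019]),('tip+9.5x',[.0095,0,-.019]),('tip-9.5x',[-.0095,0,-.019]),('tcp',[0,0,0]),('body bottom +x+y',[.039,.0965,.047]),('body -x',[-.039,.0965,.047])):
    print(n,((proj(c,P+off)-[230,150])*6).round())
print('cap',((proj(c,[.549,-.0168,.152])-[230,150])*6).round(),((proj(c,[.549,-.0168,.1475])-[230,150])*6).round())
```

```text
tip [350. 347.]
tip+9.5x [323. 342.]
tip-9.5x [377. 351.]
tcp [351. 308.]
body bottom +x+y [160. 404.]
body -x [417. 448.]
cap [351. 327.] [350. 336.]
```

View pics/s11.png

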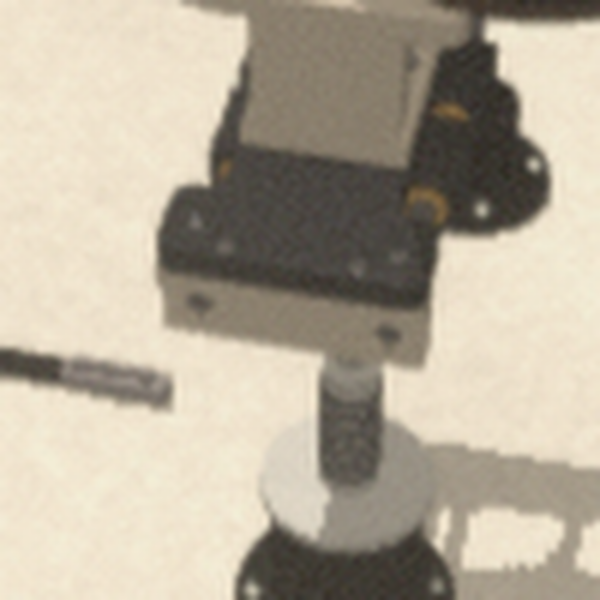

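View pics/t11.png

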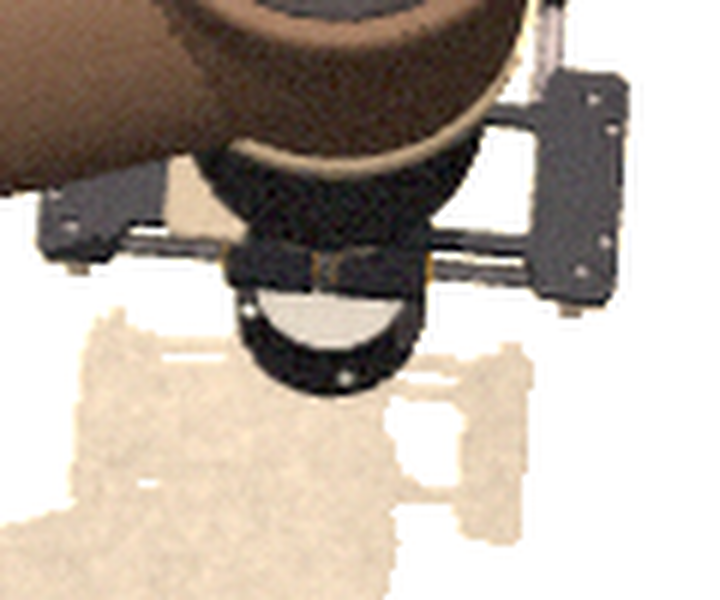

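Request:
jog_arm --pt "1 0 0.0005 0 0" --pt "1 0 0.0005 0 0" --pt "1 0 0.0005 0 0" --pt "1 0 0 0 0"

```text
time_s: 17.2
tcp_pos: [0.5486, -0.0149, 0.1615]
eef_rot: [-90.0, -0.0, -90.0]
contact_force: [-1.0, 0.5, -0.6]
gripper_width: 0.0009
```

Request:
jog_arm --pt "1 0 0.0005 0 0" --pt "1 0 0.0005 0 0" --pt "1 0 0.0005 0 0" --pt "1 0 0 0 0"

```text
time_s: 17.53
tcp_pos: [0.5486, -0.0149, 0.16]
eef_rot: [-90.0, -0.0, -90.0]
contact_force: [-0.3, -0.3, -0.3]
gripper_width: 0.0006
```

Run:
```python
from h import *
f=[]
for i in range(4):
    w=cam("wrist"); f.append(r.get_state()['contact_force'])
print(np.mean(f,0).round(2), r.get_state()['tcp_pos'], r.get_state()['time_s'])
save("w12",cv2.convertScaleAbs(w["image"],alpha=1.8,beta=10))
save("w12z",cv2.resize(cv2.convertScaleAbs(w["image"][210:310,230:340],alpha=3,beta=10),None,fx=6,fy=6,interpolation=cv2.INTER_CUBIC))
```

```text
[-0.11 -0.08 -0.07] [ 0.54873149 -0.01484242  0.16019026] 17.7333
```

View pics/w12z.png

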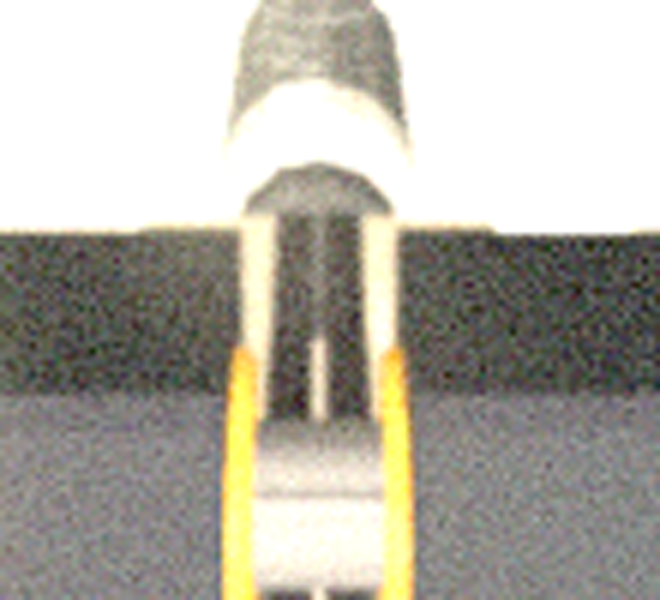

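Request:
jog_arm --pt "1 0 0.0005 0 0" --pt "1 0 0.0005 0 0" --pt "1 0 0.0005 0 0" --pt "1 0 0.0005 0 0" --pt "1 0 0 0 0"

```text
time_s: 18.15
tcp_pos: [0.5486, -0.0149, 0.158]
eef_rot: [-90.0, -0.0, -90.0]
contact_force: [-0.1, -0.4, 0.6]
gripper_width: 0.0003
```

Request:
jog_arm --pt "1 0 0.0005 0 0" --pt "1 0 0.0005 0 0" --pt "1 0 0.0005 0 0" --pt "1 0 0.0005 0 0" --pt "1 0 0 0 0"

```text
time_s: 18.57
tcp_pos: [0.5486, -0.0149, 0.156]
eef_rot: [-90.0, -0.0, -90.0]
contact_force: [0.0, -0.2, 0.6]
gripper_width: 0.0005
```

Request:
jog_arm --pt "1 0 0.0005 0 0" --pt "1 0 0.0005 0 0" --pt "1 0 0.0005 0 0" --pt "1 0 0.0005 0 0" --pt "1 0 0 0 0"

```text
time_s: 18.98
tcp_pos: [0.5486, -0.0149, 0.154]
eef_rot: [-90.0, -0.0, -90.0]
contact_force: [1.0, -0.4, -0.7]
gripper_width: 0.0001
```

Run:
```python
from h import *
w=cam("wrist"); s=r.get_state(); print(s['contact_force'].round(2),s['tcp_pos'])
save("w13z",cv2.resize(cv2.convertScaleAbs(w["image"][210:310,230:340],alpha=2,beta=10),None,fx=6,fy=6,interpolation=cv2.INTER_CUBIC))
c=cam("side");save("s13",cv2.resize(cv2.convertScaleAbs(c["image"][150:250,230:330],alpha=1.3),(600,600),interpolation=cv2.INTER_LANCZOS4))
```

```text
[0.14 0.35 0.91] [ 0.54865952 -0.01483152  0.15409508]
```

View pics/w13z.png

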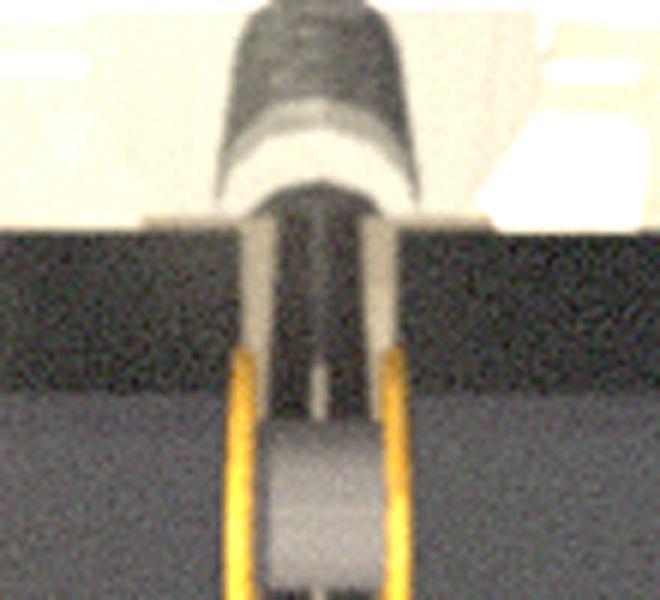

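View pics/s13.png

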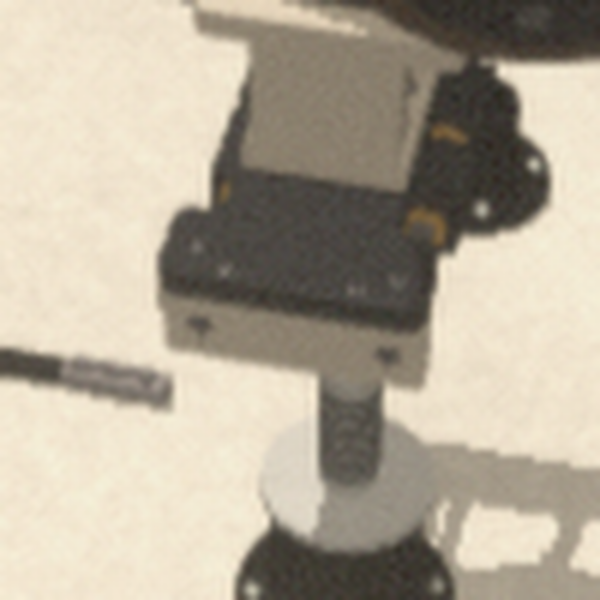

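Request:
jog_arm --pt "1 0 0.0005 0 0" --pt "1 0 0.0005 0 0" --pt "1 0 0.0005 0 0" --pt "1 0 0.0005 0 0" --pt "1 0 0 0 0"

```text
time_s: 19.5
tcp_pos: [0.5486, -0.0149, 0.152]
eef_rot: [-90.0, -0.0, -90.0]
contact_force: [-0.5, 0.8, 0.3]
gripper_width: 0.0007
```

Request:
jog_arm --pt "1 0 0.0005 0 0" --pt "1 0 0.0005 0 0" --pt "1 0 0.0005 0 0" --pt "1 0 0 0 0"

```text
time_s: 19.83
tcp_pos: [0.5486, -0.0148, 0.1505]
eef_rot: [-90.0, 0.0, -90.0]
contact_force: [-0.0, -0.5, 0.1]
gripper_width: 0.0003
```

Request:
jog_arm --pt "1 0 0.0005 0 0" --pt "1 0 0.0005 0 0" --pt "1 0 0.0005 0 0" --pt "1 0 0 0 0"

```text
time_s: 20.17
tcp_pos: [0.5486, -0.0149, 0.149]
eef_rot: [-90.0, -0.0, -90.0]
contact_force: [0.4, -0.1, -0.9]
gripper_width: 0.0006
```

Request:
jog_arm --pt "1 0 0.0005 0 0" --pt "1 0 0.0005 0 0" --pt "1 0 0.0005 0 0" --pt "1 0 0 0 0"

```text
time_s: 20.5
tcp_pos: [0.5487, -0.0148, 0.1477]
eef_rot: [-90.0, -0.0, -90.0]
contact_force: [-0.6, 0.2, 2.8]
gripper_width: 0.0005
```

Run:
```python
from h import *
f=[]
for i in range(3):
    w=cam("wrist"); f.append(r.get_state()['contact_force'])
print(np.mean(f,0).round(2), r.get_state()['tcp_pos'], r.get_state()['time_s'])
save("w14z",cv2.resize(cv2.convertScaleAbs(w["image"][210:310,230:340],alpha=2,beta=10),None,fx=6,fy=6,interpolation=cv2.INTER_CUBIC))
```

```text
[-0.41 -0.55  1.38] [ 0.54876624 -0.01484162  0.14776684] 20.65
```

View pics/w14z.png

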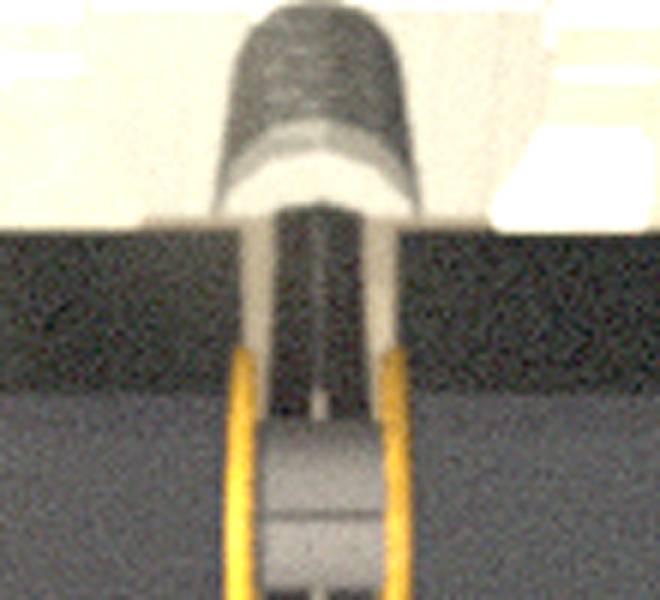

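Request:
jog_arm --pt "1 0 0.0005 0 0" --pt "1 0 0.0005 0 0" --pt "1 0 0.0005 0 0" --pt "1 0 0 0 0" --pt "1 0 0 0 0"

```text
time_s: 21.07
tcp_pos: [0.5487, -0.0149, 0.1462]
eef_rot: [-90.0, -0.0, -90.0]
contact_force: [0.4, 1.0, 2.1]
gripper_width: 0.0001
```

Request:
jog_arm --pt "1 0 0.0005 0 0" --pt "1 0 0.0005 0 0" --pt "1 0 0 0 0" --pt "1 0 0 0 0"

```text
time_s: 21.4
tcp_pos: [0.5489, -0.0149, 0.1456]
eef_rot: [-90.0, -0.0, -90.0]
contact_force: [-1.5, -1.1, 4.8]
gripper_width: 0.0003
```

Request:
jog_arm --pt "1 0 0.0005 0 0" --pt "1 0 0 0 0" --pt "1 0 0 0 0"

```text
time_s: 21.65
tcp_pos: [0.549, -0.0149, 0.1454]
eef_rot: [-90.0, -0.0, -90.0]
contact_force: [-1.4, 1.5, 6.9]
gripper_width: 0.0006
```

Request:
jog_arm --pt "1 0 0.0005 0 0" --pt "1 0 0 0 0" --pt "1 0 0 0 0"

```text
time_s: 21.9
tcp_pos: [0.549, -0.0149, 0.1451]
eef_rot: [-89.9, -0.0, -90.0]
contact_force: [-2.4, 0.5, 8.3]
gripper_width: 0.0005
```

Request:
jog_arm --pt "1 0 0.0005 0 0" --pt "1 0 0 0 0" --pt "1 0 0 0 0"

```text
time_s: 22.15
tcp_pos: [0.5491, -0.0149, 0.1447]
eef_rot: [-89.9, -0.0, -90.0]
contact_force: [-3.0, -0.1, 10.0]
gripper_width: 0.0005
```

Request:
jog_arm --pt "1 0 0.0005 0 0" --pt "1 0 0 0 0" --pt "1 0 0 0 0"

```text
time_s: 22.4
tcp_pos: [0.5491, -0.0149, 0.1443]
eef_rot: [-89.9, -0.0, -90.0]
contact_force: [-2.6, 0.6, 9.9]
gripper_width: 0.0006
```

Request:
jog_arm --pt "1 0 0.0005 0 0" --pt "1 0 0 0 0" --pt "1 0 0 0 0"

```text
time_s: 22.65
tcp_pos: [0.5492, -0.0149, 0.1442]
eef_rot: [-89.9, -0.0, -90.0]
contact_force: [-4.4, 1.1, 12.9]
gripper_width: 0.0008
```

Request:
jog_arm --pt "1 0 0.0005 0 0" --pt "1 0 0 0 0" --pt "1 0 0 0 0"

```text
time_s: 22.9
tcp_pos: [0.5494, -0.015, 0.1441]
eef_rot: [-89.9, -0.0, -90.0]
contact_force: [-5.5, -0.1, 15.7]
gripper_width: 0.0003
```

Request:
jog_arm --pt "1 0 0 0 0" --pt "1 0 0 0 0" --pt "1 0 0 0 0" --pt "1 0 0 0 0" --pt "1 0 0 0 0" --pt "1 0 0 0 0" --pt "1 0 0 0 0"

```text
time_s: 23.48
tcp_pos: [0.5494, -0.0149, 0.1441]
eef_rot: [-89.9, -0.0, -90.0]
contact_force: [-4.2, 0.6, 15.9]
gripper_width: 0.0004
```

Request:
jog_arm --pt "1 0 -0.002 0 0" --pt "1 0 -0.002 0 0" --pt "1 0 -0.003 0 0" --pt "1 0 -0.004 0 0" --pt "1 0 -0.006 0 0" --pt "1 0 -0.009 0 0" --pt "1 0 -0.01 0 0" --pt "1 0 -0.004 0 0" --pt "1 0 0 0 0"

```text
time_s: 24.23
tcp_pos: [0.5496, -0.0146, 0.1839]
eef_rot: [-89.8, 0.0, -90.0]
contact_force: [0.4, 0.5, 0.1]
gripper_width: 0.0005
```

Run:
```python
from h import *
s=r.get_state();print(s['tcp_pos'],s['contact_force'])
w=cam("wrist");c=cam("side")
save("s15",cv2.resize(cv2.convertScaleAbs(c["image"][170:280,240:350],alpha=1.5),(550,550),interpolation=cv2.INTER_CUBIC))
save("w15z",cv2.resize(cv2.convertScaleAbs(w["image"][170:320,200:370],alpha=1.8,beta=10),None,fx=4,fy=4,interpolation=cv2.INTER_CUBIC))
```

```text
[ 0.54958181 -0.01464852  0.18386256] [0.39140972 0.53652297 0.12500889]
```

View pics/s15.png

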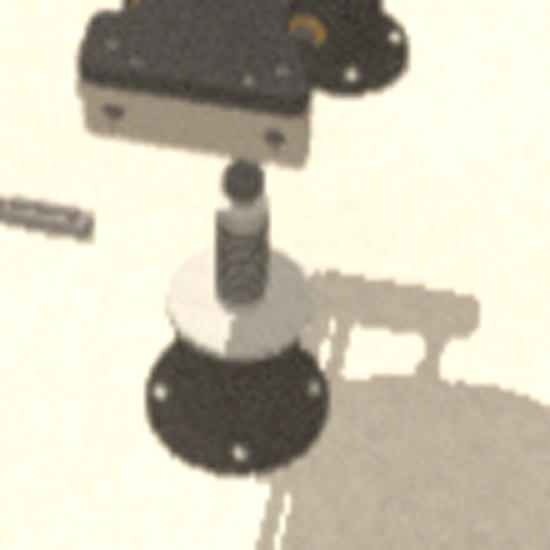

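View pics/w15z.png

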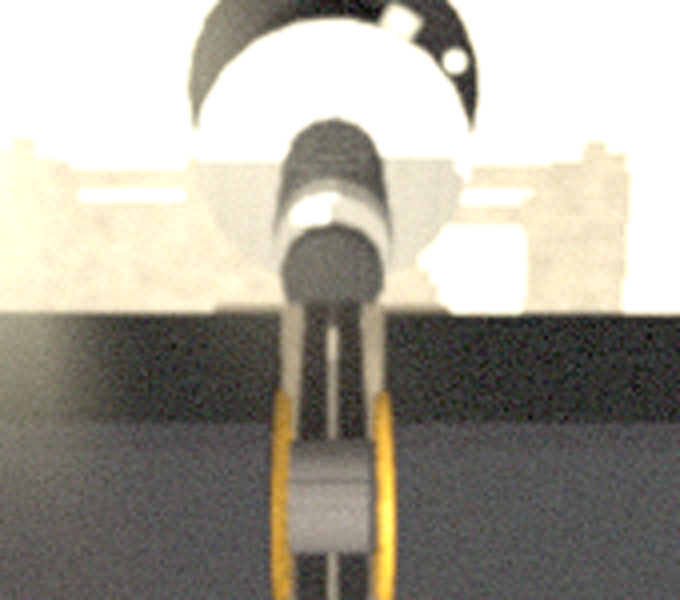

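Request:
jog_arm --pt "0 0 0 0 0" --pt "0 0 0 0 0" --pt "0 0 0 0 0" --pt "0 0 0 0 0" --pt "0 0 0 0 0" --pt "0 0 0 0 0" --pt "0 0 0 0 0" --pt "0 0 0 0 0" --pt "0 0 0 0 0"

```text
time_s: 25.08
tcp_pos: [0.5487, -0.0148, 0.1822]
eef_rot: [-90.0, 0.0, -90.0]
contact_force: [-0.3, -0.4, -0.3]
gripper_width: 0.0549
```

Pose is back at the commanded (0.549, -0.0144, 0.182). I go down 0.070 to the same grip height.

Request:
jog_arm --pt "0 0 0.01 0 0" --pt "0 0 0.02 0 0" --pt "0 0 0.02 0 0" --pt "0 0 0.012 0 0" --pt "0 0 0.005 0 0" --pt "0 0 0.003 0 0" --pt "0 0 0 0 0" --pt "1 0 0 0 0" --pt "1 0 0 0 0" --pt "1 0 0 0 0" --pt "1 0 0 0 0" --pt "1 0 0 0 0"

```text
time_s: 26.08
tcp_pos: [0.5489, -0.0148, 0.1126]
eef_rot: [-90.0, 0.0, -90.0]
contact_force: [-0.6, 0.6, -0.6]
gripper_width: 0.0603
```

Request:
jog_arm --pt "1 0 0 0 0" --pt "1 0 0 0 0" --pt "1 0 0 0 0" --pt "1 0 0 0 0" --pt "1 0 0 0 0" --pt "1 0 0 0 0" --pt "1 0 0 0 0" --pt "1 0 0 0 0"

```text
time_s: 26.75
tcp_pos: [0.5487, -0.0147, 0.1122]
eef_rot: [-90.0, 0.0, -90.0]
contact_force: [0.0, 1.1, 1.6]
gripper_width: 0.0211
```

Request:
jog_arm --pt "1 0 0 0 0" --pt "1 0 -0.001 0 0" --pt "1 0 -0.003 0 0" --pt "1 0 -0.005 0 0" --pt "1 0 -0.005 0 0" --pt "1 0 -0.006 0 0" --pt "1 0 0 0 0"

```text
time_s: 27.33
tcp_pos: [0.5494, -0.0148, 0.1338]
eef_rot: [-89.9, 0.0, -90.0]
contact_force: [-0.0, -0.7, -1.2]
gripper_width: 0.0215
```

Request:
jog_arm --pt "1 0 -0.006 0 0" --pt "1 0 -0.008 0 0" --pt "1 0 -0.008 0 0" --pt "1 0 -0.01 0 0" --pt "1 0 -0.012 0 0" --pt "1 0 -0.012 0 0" --pt "1 0 -0.01 0 0" --pt "1 0 -0.006 0 0" --pt "1 0 -0.002 0 0" --pt "1 0 0 0 0" --pt "1 0 0 0 0"

```text
time_s: 28.25
tcp_pos: [0.5484, -0.0148, 0.2057]
eef_rot: [-90.0, 0.0, -90.0]
contact_force: [0.4, 0.5, -3.3]
gripper_width: 0.0214
```

Run:
```python
from h import *
s=r.get_state();print(s['tcp_pos'],s['contact_force'])
w=cam("wrist");c=cam("side")
save("s16",cv2.resize(cv2.convertScaleAbs(c["image"][170:270,240:340],alpha=1.5),(600,600),interpolation=cv2.INTER_CUBIC))
save("w16",w["image"])
```

```text
[ 0.54836431 -0.0148464   0.20574777] [ 0.44673058  0.54655288 -3.29411706]
```

View pics/s16.png

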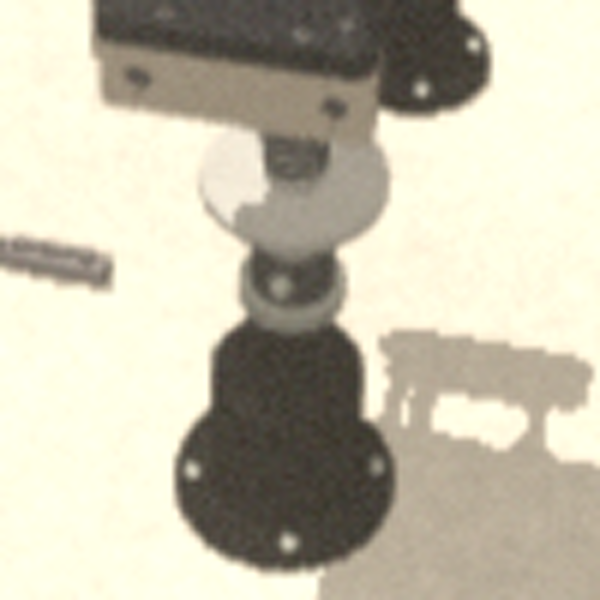

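View pics/w16.png

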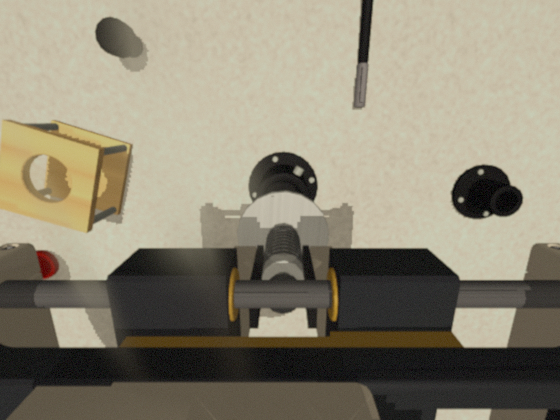

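Request:
jog_arm --pt "1 0 0 0 5" --pt "1 0 0 0 7" --pt "1 0 0 0 7" --pt "1 0 0 0 7" --pt "1 0 0 0 7" --pt "1 0 0 0 7" --pt "1 0 0 0 7" --pt "1 0 0 0 7" --pt "1 0 0 0 7" --pt "1 0 0 0 7" --pt "1 0 0 0 7" --pt "1 0 0 0 5"

```text
time_s: 29.35
tcp_pos: [0.5484, -0.0149, 0.2054]
eef_rot: [-90.0, -0.1, -170.4]
contact_force: [-0.5, 0.2, -3.3]
gripper_width: 0.0216
```

Run:
```python
from h import *
s=r.get_state();print(s['tcp_pos'],s['eef_rot'],s['contact_force'])
c=cam("side")
save("s17",cv2.resize(cv2.convertScaleAbs(c["image"][170:270,240:340],alpha=1.3),(600,600),interpolation=cv2.INTER_CUBIC))
P=np.array(s['tcp_pos'])
for z in(-.042-.034,-.042-.055,-.042): 
    for h in (-.0175,.0175,-.02,.02): print(z,h,((proj(c,P+[h*.98,h*.2,z])-[240,170])*6).round(1))
```

```text
[ 0.54836097 -0.01491359  0.2054443 ] [-8.99925492e+01 -7.69795709e-02 -1.70421587e+02] [-0.53639295  0.17290499 -3.28607561]
-0.07600000000000001 -0.0175 [341.  257.1]
-0.07600000000000001 0.0175 [239.1 255.2]
-0.07600000000000001 -0.02 [348.3 257.2]
-0.07600000000000001 0.02 [231.9 255. ]
-0.097 -0.0175 [338.9 297.6]
-0.097 0.0175 [238.7 295.8]
-0.097 -0.02 [346.  297.8]
-0.097 0.02 [231.6 295.6]
-0.042 -0.0175 [344.6 188.3]
-0.042 0.0175 [239.8 186.4]
-0.042 -0.02 [352.1 188.5]
-0.042 0.02 [232.3 186.3]
```

View pics/s17.png

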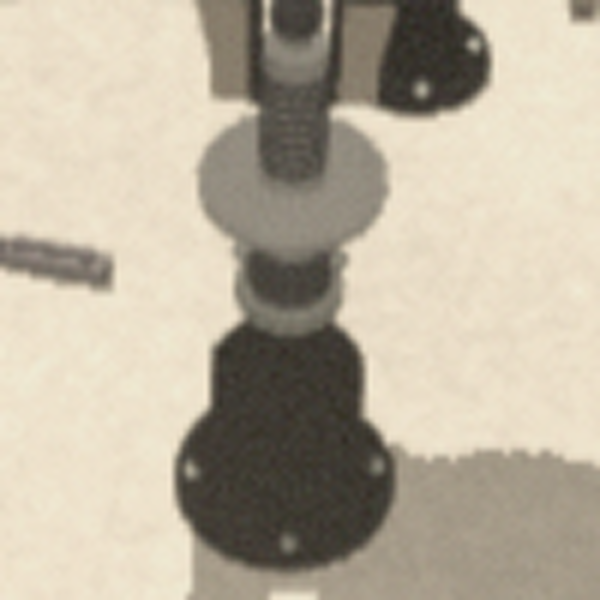

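Request:
jog_arm --pt "1 0 0 0 -5" --pt "1 0 0 0 -7" --pt "1 0 0 0 -7" --pt "1 0 0 0 -7" --pt "1 0 0 0 -7" --pt "1 0 0 0 -7" --pt "1 0 0 0 -7" --pt "1 0 0 0 -7" --pt "1 0 0 0 -7" --pt "1 0 0 0 -7" --pt "1 0 0 0 -7" --pt "1 0 0 0 -5"

```text
time_s: 30.4
tcp_pos: [0.5484, -0.0149, 0.2056]
eef_rot: [-90.1, -0.0, -89.5]
contact_force: [-0.9, 0.6, -2.5]
gripper_width: 0.0214
```

Run:
```python
from h import *
s=r.get_state();print(s['tcp_pos'],s['eef_rot'])
w=cam("wrist"); t=cam("top"); c=cam("side")
hsv=cv2.cvtColor(w["image"],cv2.COLOR_RGB2HSV)
save("w18",cv2.resize(w["image"][100:250,0:150],None,fx=4,fy=4,interpolation=cv2.INTER_CUBIC))
save("t18",cv2.resize(t["image"][170:250,140:230],None,fx=7,fy=7,interpolation=cv2.INTER_CUBIC))
save("s18",cv2.resize(c["image"][290:370,210:290],None,fx=7,fy=7,interpolation=cv2.INTER_CUBIC))
```

```text
[ 0.54844818 -0.01488206  0.20559042] [-9.00563869e+01 -1.45930724e-02 -8.95247278e+01]
```

View pics/t18.png

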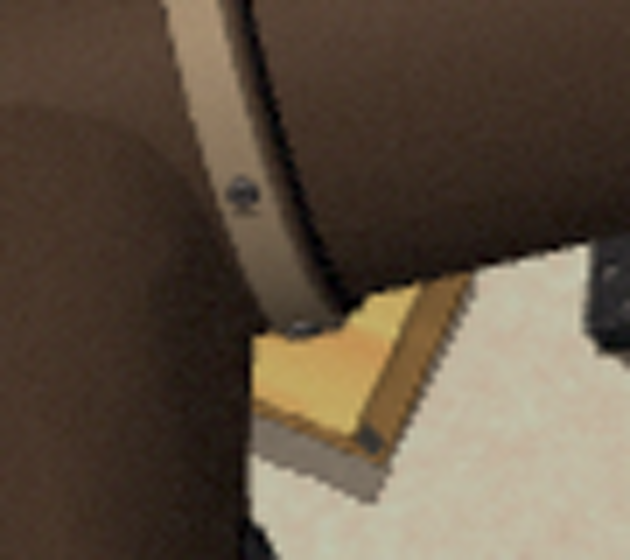

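View pics/s18.png

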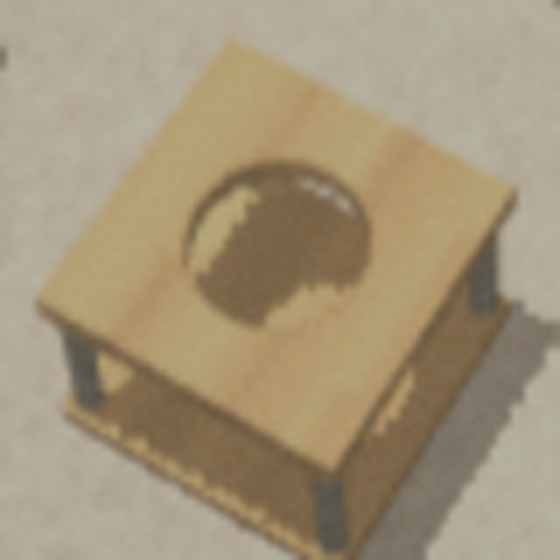

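Run:
```python
from h import *
c=cam("side"); print('hole',onz(c,249.6-.43,324.9-.43,.07),'plate', np.mean([onz(c,210+u/7-.43,290+v/7-.43,.07) for u,v in((232,40),(517,192),(332,470),(38,305))],0))
```

```text
hole [0.57099511 0.21684261 0.07      ] plate [0.5701481  0.21705108 0.07      ]
```

Request:
jog_arm --pt "1 -0.01 0 0.0015 0" --pt "1 -0.02 0 0.002 0" --pt "1 -0.03 0 0.003 0" --pt "1 -0.03 0 0.003 0" --pt "1 -0.03 0 0.003 0" --pt "1 -0.03 0 0.003 0" --pt "1 -0.03 0 0.003 0" --pt "1 -0.025 0 0.003 0" --pt "1 -0.02 0 0 0" --pt "1 -0.009 0 0 0" --pt "1 0 0 0 0" --pt "1 0 0 0 0"

```text
time_s: 31.6
tcp_pos: [0.57, 0.2195, 0.2058]
eef_rot: [-90.0, -0.0, -90.0]
contact_force: [0.1, 0.3, -3.3]
gripper_width: 0.0213
```

Run:
```python
from h import *
for i in range(3):
    s=r.get_state();print(s['tcp_pos'],s['eef_rot']); c=cam("side")
save("s19",cv2.resize(cv2.convertScaleAbs(c["image"][280:370,200:300],alpha=1.3),None,fx=6,fy=6,interpolation=cv2.INTER_CUBIC))
P=np.array([.5705,.2197,.206]);
w=cam("wrist");save("w19",w["image"])
```

```text
[0.57001152 0.21949268 0.20576199] [-9.00419483e+01 -3.17745666e-02 -9.00362661e+01]
[0.57008204 0.21884959 0.20592496] [-9.00317266e+01 -2.71770290e-02 -9.00704605e+01]
[0.57020263 0.21849853 0.20606805] [-9.00186462e+01 -2.01232569e-02 -9.00931663e+01]
```

View pics/s19.png

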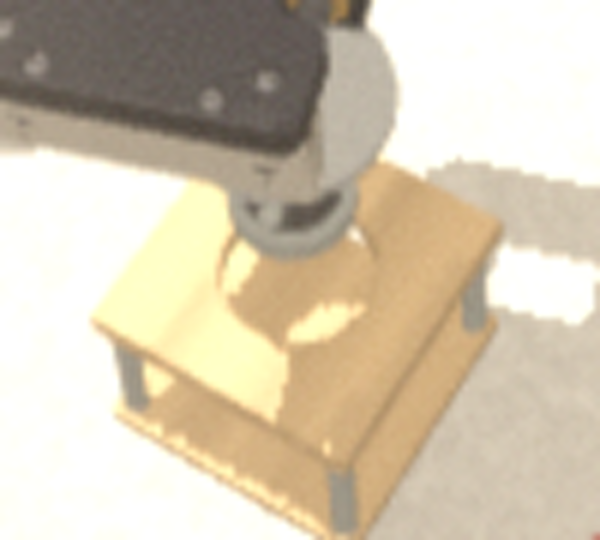

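View pics/w19.png

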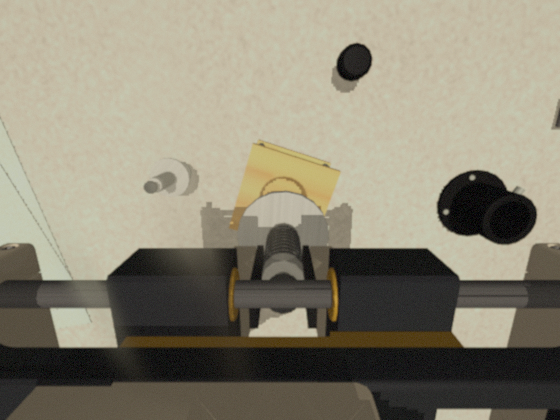

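Request:
jog_arm --pt "1 0 0.01 0 0" --pt "1 0 0.012 0 0" --pt "1 0 0.01 0 0" --pt "1 0 0.004 0 0" --pt "1 0 0 0 0" --pt "1 0 0 0 0"

```text
time_s: 32.3
tcp_pos: [0.5705, 0.2189, 0.17]
eef_rot: [-90.0, -0.0, -90.1]
contact_force: [0.4, 0.7, -3.5]
gripper_width: 0.0213
```

Run:
```python
from h import *
s=r.get_state();print(s['tcp_pos'],s['contact_force']); c=cam("side")
save("s20",cv2.resize(cv2.convertScaleAbs(c["image"][280:370,200:300],alpha=1.3),None,fx=6,fy=6,interpolation=cv2.INTER_CUBIC))
```

```text
[0.57047371 0.21891974 0.16996894] [ 0.43441079  0.74088296 -3.50872033]
```

View pics/s20.png

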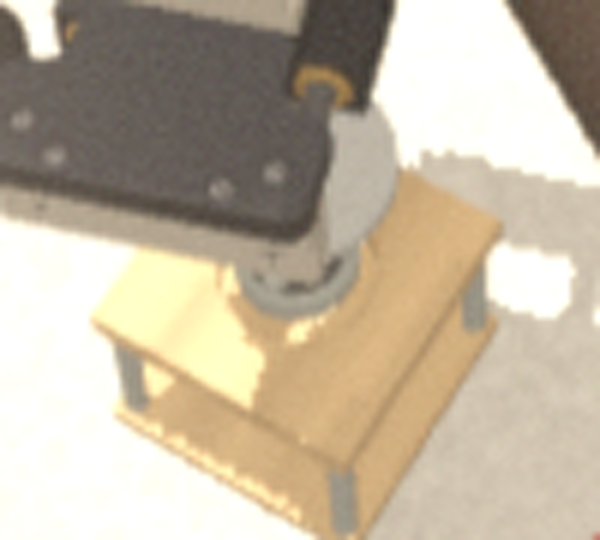

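Request:
jog_arm --pt "1 0 0.003 0 0" --pt "1 0 0.004 0 0" --pt "1 0 0.005 0 0" --pt "1 0 0 0 0"

```text
time_s: 32.68
tcp_pos: [0.5698, 0.2189, 0.157]
eef_rot: [-90.1, -0.0, -90.1]
contact_force: [-0.2, 0.9, -3.3]
gripper_width: 0.0216
```

Request:
jog_arm --pt "1 0 0.005 0 0" --pt "1 0 0.005 0 0" --pt "1 0 0.005 0 0" --pt "1 0 0 0 0"

```text
time_s: 33.02
tcp_pos: [0.5697, 0.2188, 0.1417]
eef_rot: [-90.1, -0.1, -90.1]
contact_force: [-0.5, 0.2, -3.8]
gripper_width: 0.0216
```

Request:
jog_arm --pt "1 0 0.005 0 0" --pt "1 0 0.005 0 0" --pt "1 0 0.005 0 0" --pt "1 0 0.004 0 0" --pt "1 0 0 0 0"

```text
time_s: 33.43
tcp_pos: [0.5698, 0.2188, 0.1229]
eef_rot: [-90.1, -0.1, -90.1]
contact_force: [-0.8, 0.3, -3.2]
gripper_width: 0.0211
```

Request:
jog_arm --pt "1 0 0.004 0 0" --pt "1 0 0.003 0 0" --pt "1 0 0.002 0 0" --pt "1 0 0 0 0" --pt "1 0 0 0 0"

```text
time_s: 33.85
tcp_pos: [0.5703, 0.2191, 0.1151]
eef_rot: [-90.0, -0.0, -90.0]
contact_force: [-0.1, 0.1, -2.8]
gripper_width: 0.0217
```

Request:
jog_arm --pt "1 0 0.001 0 0" --pt "1 0 0.001 0 0" --pt "1 0 0.0005 0 0" --pt "1 0 0 0 0" --pt "1 0 0 0 0"

```text
time_s: 34.27
tcp_pos: [0.5704, 0.2191, 0.1127]
eef_rot: [-90.0, -0.0, -90.0]
contact_force: [-0.3, -0.3, -3.4]
gripper_width: 0.0214
```

Request:
jog_arm --pt "1 0 0.0005 0 0" --pt "1 0 0 0 0" --pt "1 0 0 0 0"

```text
time_s: 34.52
tcp_pos: [0.5704, 0.2191, 0.1122]
eef_rot: [-90.0, 0.0, -90.0]
contact_force: [0.1, 0.4, -2.6]
gripper_width: 0.0213
```

Request:
jog_arm --pt "1 0 0.0005 0 0" --pt "1 0 0 0 0" --pt "1 0 0 0 0"

```text
time_s: 34.77
tcp_pos: [0.5704, 0.2191, 0.1121]
eef_rot: [-90.0, 0.0, -90.0]
contact_force: [-1.3, -0.2, 2.2]
gripper_width: 0.0211
```

Seated on the plate; now release and retreat.

Request:
jog_arm --pt "0 0 0 0 0" --pt "0 0 0 0 0" --pt "0 0 0 0 0" --pt "0 0 0 0 0" --pt "0 0 0 0 0" --pt "0 0 0 0 0" --pt "0 0 0 0 0" --pt "0 0 0 0 0"

```text
time_s: 35.43
tcp_pos: [0.5704, 0.2192, 0.1116]
eef_rot: [-90.0, -0.0, -90.0]
contact_force: [0.1, -0.6, -0.4]
gripper_width: 0.0693
```

Request:
jog_arm --pt "0 0 -0.004 0 0" --pt "0 0 -0.01 0 0" --pt "0 0 -0.02 0 0" --pt "0 0 -0.025 0 0" --pt "0 0 -0.03 0 0" --pt "0 0 -0.03 0 0" --pt "0 0 -0.02 0 0" --pt "0 0.03 0 0 0" --pt "0 0.03 0 0 0" --pt "0 0.03 0 0 0" --pt "0 0.03 0 0 0" --pt "0 0.03 0 0 0"

```text
time_s: 36.43
tcp_pos: [0.5701, 0.0679, 0.252]
eef_rot: [-89.9, 0.0, -90.0]
contact_force: [1.2, -0.4, -0.6]
gripper_width: 0.0876
```

Request:
jog_arm --pt "0 0.03 0 0 0" --pt "0 0.03 0 0 0" --pt "0 0.03 0 0 0" --pt "0 0.03 0 0 0" --pt "0 0.02 0 0 0" --pt "0 0 0 0 0" --pt "0 0 0 0 0"

```text
time_s: 37.02
tcp_pos: [0.5701, -0.0719, 0.2516]
eef_rot: [-89.9, 0.0, -90.2]
contact_force: [0.5, -0.3, 0.1]
gripper_width: 0.0879
```

Run:
```python
from h import *
s=r.get_state();print(s['tcp_pos'],s['contact_force']); c=cam("side");t=cam("top")
save("s21",cv2.resize(c["image"][270:380,190:300],None,fx=5,fy=5,interpolation=cv2.INTER_CUBIC))
save("t21",cv2.resize(t["image"][140:280,110:310],None,fx=4,fy=4,interpolation=cv2.INTER_CUBIC))
```

```text
[ 0.57014128 -0.07194554  0.25162623] [ 0.52765058 -0.26769025  0.13068281]
```

View pics/s21.png

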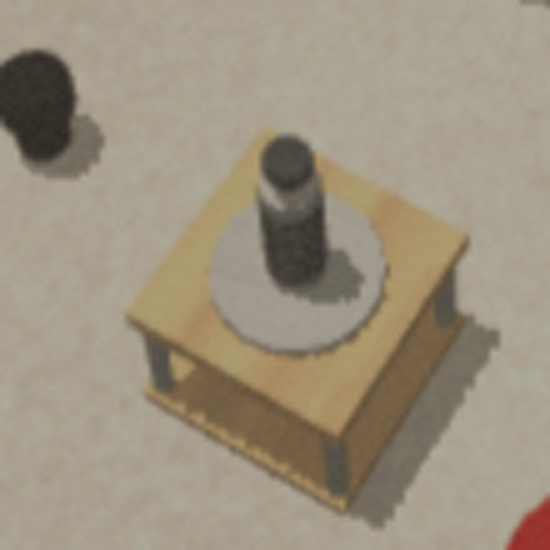

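View pics/t21.png

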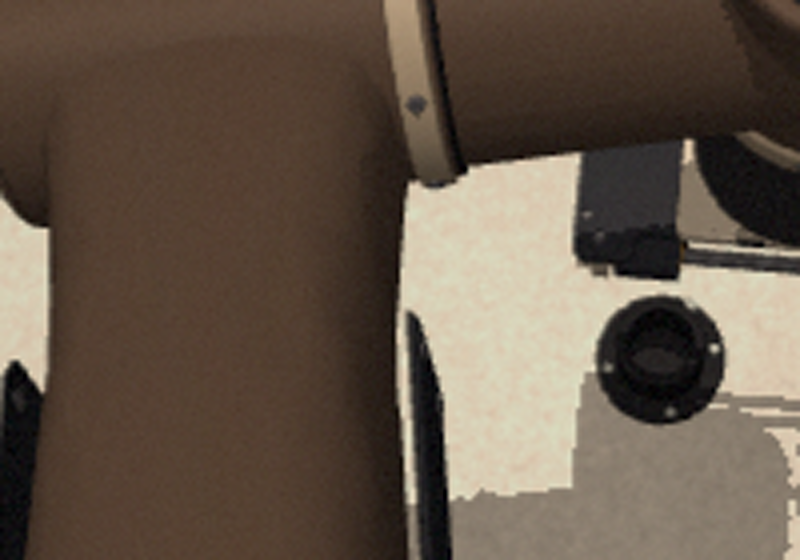

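Run:
```python
from h import *
c=cam("side")
print(onz(c,190+297.5/5-.4,270+275/5-.4,.076), onz(c,190+288/5-.4,270+161/5-.4,.152))
print(r.get_state()['qd'].round(2), r.get_state()['time_s'])
r.close_job()
```

```text
[0.5699347  0.22013855 0.076     ] [0.57000957 0.21878638 0.152     ]
[ 0.51  0.13 -0.13  0.01  0.05  0.09] 37.1667
the job is handed in; nothing more can be done
```

I measured the bore and put the gauge back in its stand, locked. I handed the job in at about 37 s; no verdict is reported.

**What I did**
- I took the large grey gauge from its stand and lowered it into the camera tube until the flange met the rim, at about 8 N. Then I let go.
- With closed fingers I pressed the cap to its hard stop, with a peak vertical force of about 16 N, and held it for 0.6 s. I let it spring back up before drawing the gauge straight out.
- I set the gauge back on the stand and backed the arm away.

**What the checks showed**
- **Plungers:** after drawing the gauge out I turned it for the side camera. The tips stuck out past the guide discs at about ±20 mm, which fits the 40 mm bore. That camera resolves only about 2 mm per pixel, so this confirms the plungers came out, not the exact width. The cap was up.
- **Final placing:** the gauge stands upright with the cap up. Its flange is about (0.570, 0.220) and its cap about (0.570, 0.219). The hole measured (0.571, 0.217), so it sits 2 to 3.5 mm off centre, inside the 7 mm limit. I took the centre by eye from a zoomed picture.

**What disagreed**
- **Fingertips:** the cap was touched with the TCP at about 0.148 m, not at 0.171 m as the stated 19 mm fingertip offset implies. I found the contact by force in small steps.
- **Camera position:** the side and top cameras put objects 2 to 3 mm lower in y than the arm's own commanded position. I corrected for this.
- **Not checked:** the top camera's view of the stand was blocked by the arm at the end. I did not re-measure the eyepiece, the marker or the slide box.

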